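# Pack the retained meal samples in the chill block

### The job

Pack today's meal samples: press every sample tub on the bench, lid up, fully home into the chill-block pocket marked with its lid's colour, so that it sits flush with the block. Then put the clear cover over the block and press it down until all four orange clips have snapped home along every edge. Also lay the temperature logger, screen up, lengthwise and centred on its narrow sloping cradle, and leave the bowl, beaker and jar where they are.

Things in the scene. Friction and masses are not known exactly. Their poses are not given: they have to be found in the camera images.
- block: The chill block: a heavy aluminium block fixed to the bench, 228 x 90 mm, 50 mm high. Origin: centre of its underside; x along its 228 mm length, y across, z up. Four open pockets lie in a row along x with 8 mm between them; each has strips of its colour on the block's top at its two y ends. Four orange snap clips stand 6 mm proud of the top, one at the middle of each edge.
- pocket_blue (a point): Centre of the mouth of the pocket with blue strips, in the plane of the block's top, -72 mm along the block's x from its centre; axes as the block's. The pocket is 40 mm (x) by 48 mm (y). Its floor is a black rubber seat 22 mm below the block's top; it holds up against about 8 N, slides down 14 mm under a firmer push and stays down.
- pocket_yellow (a point): Centre of the mouth of the pocket with yellow strips, in the plane of the block's top, -24 mm along the block's x from its centre; axes as the block's. The pocket is 40 mm (x) by 48 mm (y). Its floor is a black rubber seat 22 mm below the block's top; it holds up against about 8 N, slides down 14 mm under a firmer push and stays down.
- pocket_green (a point): Centre of the mouth of the pocket with green strips, in the plane of the block's top, 24 mm along the block's x from its centre; axes as the block's. The pocket is 40 mm (x) by 48 mm (y). Its floor is a black rubber seat 22 mm below the block's top; it holds up against about 8 N, slides down 14 mm under a firmer push and stays down.
- pocket_red (a point): Centre of the mouth of the pocket with red strips, in the plane of the block's top, 72 mm along the block's x from its centre; axes as the block's. The pocket is 40 mm (x) by 48 mm (y). Its floor is a black rubber seat 22 mm below the block's top; it holds up against about 8 N, slides down 14 mm under a firmer push and stays down.
- tub_blue_mid (a point): Centre of the closed sample tub with the blue lid: rigid, white, 36 mm (its x) by 44 mm (its y), 35 mm high (z up, lid on top), about 70 g, on the bench, or absent. It fits its pocket with 2 mm to spare on each side, either way round, and first rests 13 mm proud of the block's top; fully home its lid is 1 mm below the block's top (this point 31.5 mm above the block's underside).
- tub_yellow_mid (a point): Centre of the closed sample tub with the yellow lid: rigid, white, 36 mm (its x) by 44 mm (its y), 35 mm high (z up, lid on top), about 70 g, on the bench, or absent. It fits its pocket with 2 mm to spare on each side, either way round, and first rests 13 mm proud of the block's top; fully home its lid is 1 mm below the block's top (this point 31.5 mm above the block's underside).
- tub_green_mid (a point): Centre of the closed sample tub with the green lid: rigid, white, 36 mm (its x) by 44 mm (its y), 35 mm high (z up, lid on top), about 70 g, on the bench, or absent. It fits its pocket with 2 mm to spare on each side, either way round, and first rests 13 mm proud of the block's top; fully home its lid is 1 mm below the block's top (this point 31.5 mm above the block's underside).
- tub_red_mid (a point): Centre of the closed sample tub with the red lid: rigid, white, 36 mm (its x) by 44 mm (its y), 35 mm high (z up, lid on top), about 70 g, on the bench, or absent. It fits its pocket with 2 mm to spare on each side, either way round, and first rests 13 mm proud of the block's top; fully home its lid is 1 mm below the block's top (this point 31.5 mm above the block's underside).
- cover_grip (a point): Middle of the black handle bar on the clear snap cover: 60 mm long (cover's x), 14 mm wide (y), 22 mm high; z up. This point is 11 mm above the plate's top and 29 mm above the skirt's lower edge. Laid on the raised clips it is 71 mm above the block's underside, and 65 mm when snapped down, centred on the block with x along the block's x, either way round.
- cover: The snap cover, about 200 g: a rigid clear plate 240 mm (x) by 102 mm (y), 4 mm thick, with a grey skirt all round that reaches 14 mm below the plate; inside the skirt it measures 234 x 96 mm, so 3 mm to spare all round the block. Origin: centre, level with the skirt's lower edge. It starts on the bench, right way up.
- clip_near (a joint): Orange snap clip at the middle of the block's -x end edge, 103 mm from the centre: 0 up (6 mm proud), 0.006 m snapped fully down. It holds up against about 7 N, gives way under a firmer push on the cover above it, and stays down.
- clip_far (a joint): Orange snap clip at the middle of the block's +x end edge, 103 mm from the centre: 0 up (6 mm proud), 0.006 m snapped fully down. It holds up against about 7 N, gives way under a firmer push on the cover above it, and stays down.
- clip_left (a joint): Orange snap clip at the middle of the block's +y long edge, 38 mm from the centre line: 0 up (6 mm proud), 0.006 m snapped fully down. It holds up against about 7 N, gives way under a firmer push on the cover above it, and stays down.
- clip_right (a joint): Orange snap clip at the middle of the block's -y long edge, 38 mm from the centre line: 0 up (6 mm proud), 0.006 m snapped fully down. It holds up against about 7 N, gives way under a firmer push on the cover above it, and stays down.
- cradle_deck: The white deck of the logger cradle, a small stand fixed to the bench: a narrow strip 32 mm wide (y), 70 mm long (x), sloping 25 degrees. Origin: centre of its upper face, 53 mm above the bench; x up the slope, z square out of the face. A lip at the lower end stands 10 mm above the face, inner side at x = -35 mm. Both long sides are open: the logger overhangs them by 7 mm each.
- logger_mid (a point): Centre of the temperature logger: a white box 60 mm (its x) by 46 mm (its y), 22 mm thick (z), about 90 g, with a black screen on its upper face (+z); it lies on the bench, screen up. Lying on the cradle its x is along the deck's x, either way round, and this point is 11 mm off the deck's face.
- bowl: Steel bowl, 140 mm across, 55 mm high. Not part of the job. Origin: centre of its underside.
- beaker: White beaker, 76 mm across, 80 mm high. Not part of the job. Origin: centre of its underside.
- jar: Amber jar, 60 mm across, 85 mm high. Not part of the job. Origin: centre of its underside.

How it is judged:
On the way, in this order (a step that is already met when the one before it is completed fails the run):
1. every tub present is pressed flush into the pocket of its colour (horizontal distance between tub_blue_mid and pocket_blue below 0.006 m and z of each of tub_blue_mid, tub_yellow_mid, tub_green_mid, tub_red_mid in the frame of block below 0.034 m and angle between each of tub_blue_mid, tub_yellow_mid, tub_green_mid, tub_red_mid's own z axis and vertical below 0.08 rad and horizontal distance between tub_yellow_mid and pocket_yellow below 0.006 m and horizontal distance between tub_green_mid and pocket_green below 0.006 m and horizontal distance between tub_red_mid and pocket_red below 0.006 m), for 0.2 s.
2. the cover is on the block and snapped down at all four clips (value of joint each of clip_near, clip_far, clip_left, clip_right above 0.0045 m and z of cover_grip in the frame of block below 0.0675 m and horizontal distance between cover_grip and block below 0.008 m and angle between cover_grip's own z axis and vertical below 0.06 rad), for 0.2 s.
At the end, for the whole second after the job is handed in: Each tub present: upright in its colour's pocket, within 2.5 mm of fully pressed. Cover on the block, all clips at least 4.5 mm down, within 2.5 mm of snapped height. Logger at rest on the deck, screen up, flat within 0.12 rad, lengthwise within 0.25 rad, within 12 mm of its middle (14 mm up-slope) (all of step 1 and all of step 2 and x of logger_mid in the frame of cradle_deck between -0.012 and 0.014 m and y of logger_mid in the frame of cradle_deck between -0.012 and 0.012 m and z of logger_mid in the frame of cradle_deck between 0.007 and 0.0145 m and angle between the z axis of logger_mid and the z axis of cradle_deck, either way round below 0.12 rad and angle between logger_mid's own z axis and vertical below 0.7 rad and angle between the x axis of logger_mid and the x axis of cradle_deck, either way round below 0.25 rad and linear speed of each of cover, logger below 0.02 m/s); the robot touches nothing.
It fails at once if the bowl is moved more than 40 mm (distance of bowl from where it was at the start of the episode above 0.04 m).
It fails at once if the beaker is moved more than 40 mm (distance of beaker from where it was at the start of the episode above 0.04 m).
It fails at once if the jar is moved more than 40 mm (distance of jar from where it was at the start of the episode above 0.04 m).
Of tub_blue, tub_yellow, tub_green, tub_red only 2 to 3 are there at a start; the rules pass over those that are not, and their reading is None.
At some moment in a run one of tub_blue, tub_yellow, tub_green, tub_red, cover, logger may be knocked a few centimetres aside while the robot is not near it.
Once in a run the grip may slacken for a moment while it holds something.
It also fails if it takes over 210 s, if anything falls off the work surface, if the arm or the gripper's body presses on something with over 40 N, if the wrist force passes 120 N, or if a joint passes its speed limit or range.

### The arm

A 7-joint arm with a two-finger parallel gripper is mounted at the origin on the work surface. World frame = base frame: x ahead of the robot, y to its left, z up, the work surface at z = 0. Lengths are in m, angles in rad, forces in N, time in s.
With the tool pointing down it reaches from about 0.425 to 0.95 m from the base axis. Payload 16.7 kg.
Tool frame: the origin (TCP) lies at the very end of the fingers, on their centre line; the grasp point (between the pads) lies 19 mm behind it; z points along the fingers, y is the direction in which the jaws open and shut (so a half turn about z gives the same grasp; the last joint's range is limited). The gripper opens to 94 mm and grips with 3 to 60 N. Pads are 16 mm wide; open, the fingers measure 119 mm over their backs; the gripper's body (75 mm by 177 mm) begins 78 mm behind the grasp point.
Start: joints at [-1.496, 0.426, 0.074, 1.606, -0.034, 1.111, -0.067], TCP at [0.15, 0.658, 0.176] pointing down, gripper open.
Joint ranges: [-2.85, 2.85], [-0.5, 2.14], [-1.23, 1.37], [0.21, 2.46], [-1.02, 4.16], [0.16, 2.05], [-2.73, 2.73]. Speed limits (rad/s): [1.89, 1.89, 2.39, 2.39, 3.01, 3.01, 3.01].

### API

Orientations are given as a unit quaternion [x, y, z, w].
In Python, from workcell import * gives the robot as it stands.
- The arm moves only by the shell command python3 -m jog 'ROWS' [FORCE]. ROWS is JSON, a list of rows, each a list of 7 numbers: the turn, a rotation vector about the world's x, y, z in degrees, then the shift along the world's x, y, z in cm, then the opening, from 0 (shut) to 1 (fully open). In form: [[ax, ay, az, x, y, z, claw], ...]. A call has 1 to 8 rows; each row is the pose to reach, as a shift and turn from the pose commanded when the call began; what a row does not reach only later rows make up. A row lasts 1/12 s, in which the tool goes at most 41.7 mm and 7.16 degrees, less where a joint would pass 70% of its speed; a pose out of reach is approached as far as the arm can. A call with a gripper value outside its range is refused whole. The fingers move at their own pace and stop on an object; FORCE is the grip in N (left out, the last holds). Time passes only in rows, so rows that repeat a pose let the fingers close. It gives the time, the measured TCP pose, the force and the opening at its end, in the units of the state.
- state(): the state, without advancing time (a new reading comes with each control period).
- grab_frame(name): name is "side" or "top"; returns a dict with "color" (420x560x3 uint8, red, green, blue), "vertical_fov" (degrees; the focal length in pixels is half the picture's height over the tangent of half this angle, whatever the lens; pixels are square), "cx", "cy" (the principal point, pixels), "rvec" (rotation vector, rad) and "tvec" (3), from world to camera coordinates, as OpenCV has them. Camera axes: x right, y down, z forward; pixel columns grow to the right and rows downward; lengths in m; the calibration is good to about 2 mm. A picture is of the moment at which its call begins. There is no depth.
- hand_in(): hands the job in, once; it reports no verdict.
The state is a dict: "t": time; "joint_pos": joint angles; "qvel": joint speeds; "effort": joint torques, N m; "tool_pos": TCP position; "orientation": TCP orientation; "wrist_force": force on the tool from outside, world axes, zero at the start; "torque": the same for the moment, N m; "width": finger opening in m.
Only numpy, scipy, OpenCV 4.12 (cv2) and the standard library are available. Lean on these libraries where they do the work, as an engineer would, in place of code of your own. Each camera call takes 0.05 s, during which the arm holds its last target.

## Working session

There is one attempt and no reset: what is moved stays moved. The work goes in short steps, Python scripts to look and compute and a shell command to move; the robot and the scene stay as the last step left them, time stands still between calls to the robot, and variables do not carry over. Pictures are saved under pics/ and viewed, and the job is handed in when it is done.

```bash
ls; mkdir -p pics; python3 - <<'E'
from workcell import *
import cv2
for n in ("top","side"):
    f=grab_frame(n); cv2.imwrite(f"pics/{n}0.png",f["color"][:,:,::-1])
    print(n,{k:v for k,v in f.items() if k!="color"})
print(state())
E
```

```text
pics
top {'vertical_fov': 43.512930377008814, 'cx': 277.5466689848269, 'cy': 208.97131883603177, 'rvec': array([ 2.19275072, -2.13547827,  0.12298238]), 'tvec': array([0.00453333, 0.6289466 , 1.38417558])}
side {'vertical_fov': 45.789353902417446, 'cx': 278.10038853500794, 'cy': 207.95940948342118, 'rvec': array([ 0.2127548 , -2.82290246,  1.23950516]), 'tvec': array([0.6087307 , 0.10467106, 1.2555394 ])}
{'t': 0.1, 'joint_pos': array([-1.49548969,  0.42664755,  0.07385889,  1.60651479, -0.03408265,
        1.11078436, -0.06712583]), 'qvel': array([ 0.00034074, -0.00039633,  0.00035297,  0.000384  , -0.00038929,
       -0.00015432, -0.00120391]), 'effort': array([ 8.83257104e-03, -9.37471318e+01,  3.67729023e+00, -4.55040944e+01,
       -4.85620997e-02,  1.68084278e-02,  6.37070139e-05]), 'tool_pos': array([0.15041607, 0.65761074, 0.1758729 ]), 'orientation': array([ 1.12193713e-01,  9.93686204e-01, -5.47210368e-04, -1.50833127e-05]), 'wrist_force': array([-0.49799553, -0.20238841, -0.18567894]), 'torque': array([ 0.0365779 , -0.03507706,  0.02651723]), 'width': 0.09403318556068657}
```

View pics/top0.png

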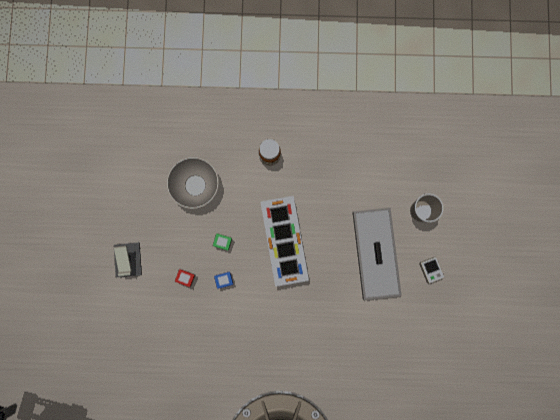

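View pics/side0.png

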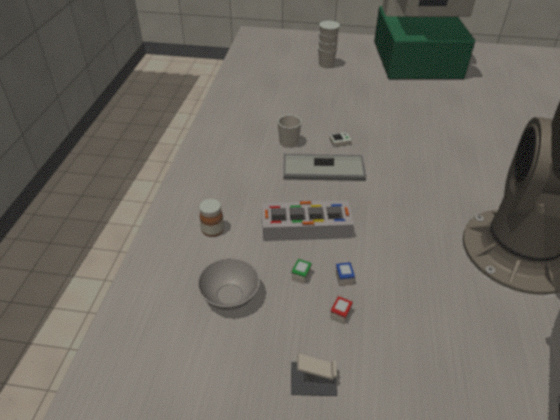

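The top view shows the block at (285,242) with blue, yellow, green and red pockets from bottom to top. Tubs are red (185,279), green (222,242) and blue (224,281); there is no yellow tub. The cover handle is at (377,253), the logger at (431,270) and the cradle at (125,260).

```bash
cat > h.py <<'E'
from workcell import *
import cv2, numpy as np
def cam(f):
    h=f["color"].shape[0]; F=h/2/np.tan(np.radians(f["vertical_fov"]/2))
    R=cv2.Rodrigues(np.array(f["rvec"],float))[0]; t=np.array(f["tvec"],float)
    return F,f["cx"],f["cy"],R,t
def p2w(f,uv,z):
    F,cx,cy,R,t=cam(f); uv=np.atleast_2d(uv).astype(float)
    d=np.c_[(uv[:,0]-cx)/F,(uv[:,1]-cy)/F,np.ones(len(uv))]@R
    c=-R.T@t; s=(z-c[2])/d[:,2]
    return c+d*s[:,None]
def w2p(f,P):
    F,cx,cy,R,t=cam(f); q=np.atleast_2d(P)@R.T+t
    return np.c_[F*q[:,0]/q[:,2]+cx,F*q[:,1]/q[:,2]+cy]
def get(n,save=None):
    f=grab_frame(n)
    if save: cv2.imwrite(f"pics/{save}.png",f["color"][:,:,::-1])
    return f
def crop(f,x0,y0,x1,y1,k,name):
    cv2.imwrite(f"pics/{name}.png",cv2.resize(f["color"][y0:y1,x0:x1,::-1],None,fx=k,fy=k,interpolation=cv2.INTER_CUBIC))
H={"red":[(0,8),(172,180)],"green":[(50,80)],"blue":[(105,125)],"yellow":[(24,33)],"orange":[(9,20)]}
def blobs(f,col,smin=120,vmin=60,amin=6):
    hsv=cv2.cvtColor(f["color"],cv2.COLOR_RGB2HSV)
    m=np.zeros(hsv.shape[:2],np.uint8)
    for a,b in H[col]: m|=cv2.inRange(hsv,(a,smin,vmin),(b,255,255))
    n,l,s,c=cv2.connectedComponentsWithStats(m)
    return [(c[i].round(1).tolist(),int(s[i,4]),s[i,:4].tolist()) for i in range(1,n) if s[i,4]>=amin],l
E
python3 - <<'E'
from h import *
f=get("top");g=get("side")
for c in H:
    for n,x in(("top",f),("side",g)):
        print(c,n,[b for b in blobs(x,c)[0]])
crop(f,165,190,315,300,5,"c1");crop(f,340,195,450,305,5,"c2");crop(f,100,220,200,300,6,"c3")
crop(g,250,190,370,330,5,"c4");crop(g,260,110,380,190,6,"c5")
E
```

```text
red top [([289.1, 208.8], 28, [288, 204, 4, 10]), ([268.4, 212.7], 29, [267, 208, 4, 10]), ([184.6, 277.7], 131, [175, 269, 20, 18])]
red side [([274.9, 206.6], 14, [271, 206, 8, 2]), ([275.8, 221.0], 26, [271, 220, 10, 3]), ([341.1, 307.7], 146, [331, 297, 21, 20])]
green top [([292.7, 228.3], 23, [291, 224, 4, 10]), ([271.6, 231.8], 21, [270, 228, 4, 9]), ([222.2, 241.7], 93, [213, 234, 18, 16])]
green side [([383.4, 16.6], 8, [382, 15, 3, 5]), ([402.8, 31.8], 331, [386, 17, 43, 26]), ([434.7, 40.1], 19, [430, 38, 11, 4]), ([452.0, 40.2], 13, [449, 38, 7, 5]), ([295.8, 220.4], 11, [293, 220, 8, 2]), ([301.4, 271.2], 55, [293, 263, 17, 13])]
blue top [([299.9, 268.7], 24, [299, 264, 3, 10]), ([278.7, 272.3], 26, [277, 268, 4, 10]), ([223.7, 279.8], 115, [215, 272, 18, 16])]
blue side [([338.5, 219.0], 8, [335, 219, 8, 1]), ([343.8, 273.5], 64, [337, 264, 17, 14])]
yellow top [([296.3, 248.6], 25, [295, 244, 4, 10]), ([275.3, 252.2], 23, [274, 248, 4, 9])]
yellow side [([315.5, 205.5], 18, [311, 205, 10, 2]), ([318.1, 219.9], 25, [314, 219, 10, 3])]
orange top [([267.1, 158.2], 33, [259, 153, 20, 10]), ([277.1, 202.3], 27, [272, 201, 11, 4]), ([298.2, 238.0], 28, [297, 233, 4, 11]), ([269.9, 242.9], 27, [268, 238, 4, 11]), ([291.2, 278.9], 26, [286, 277, 11, 4])]
orange side [([305.2, 202.2], 28, [300, 201, 11, 3]), ([346.3, 210.8], 16, [345, 208, 4, 7]), ([266.1, 213.8], 18, [265, 211, 3, 7]), ([210.0, 219.5], 108, [201, 215, 20, 10]), ([308.4, 222.5], 27, [303, 221, 11, 4])]
```

View pics/c1.png

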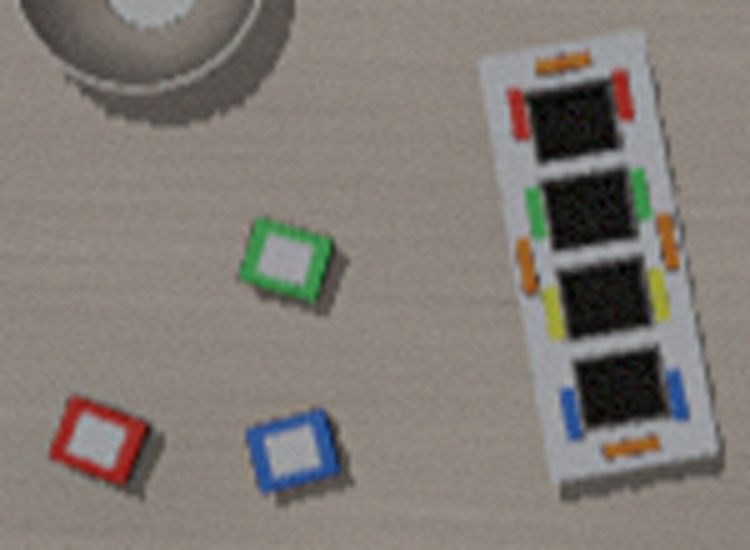

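View pics/c2.png

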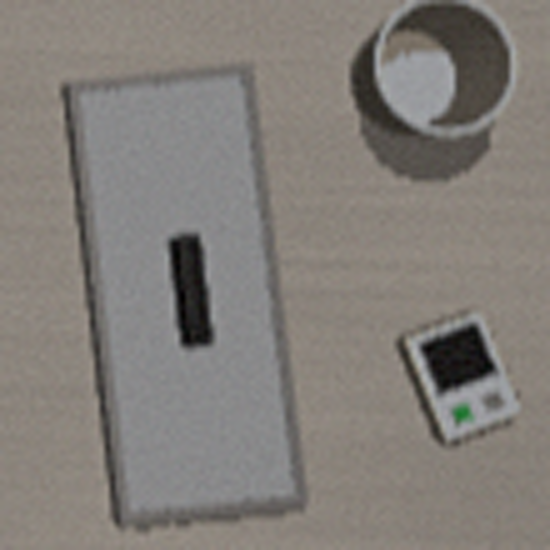

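View pics/c3.png

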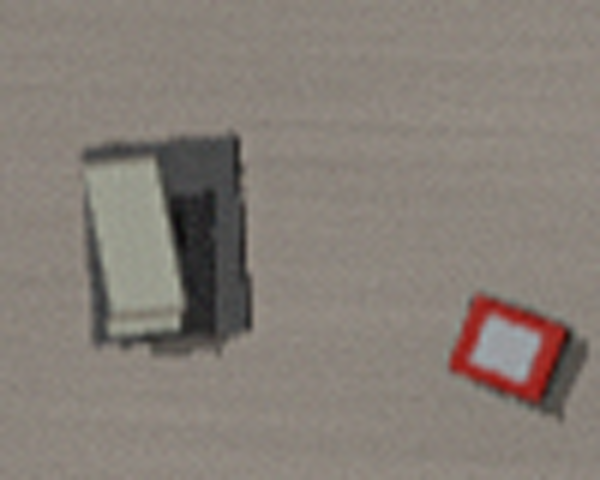

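View pics/c4.png

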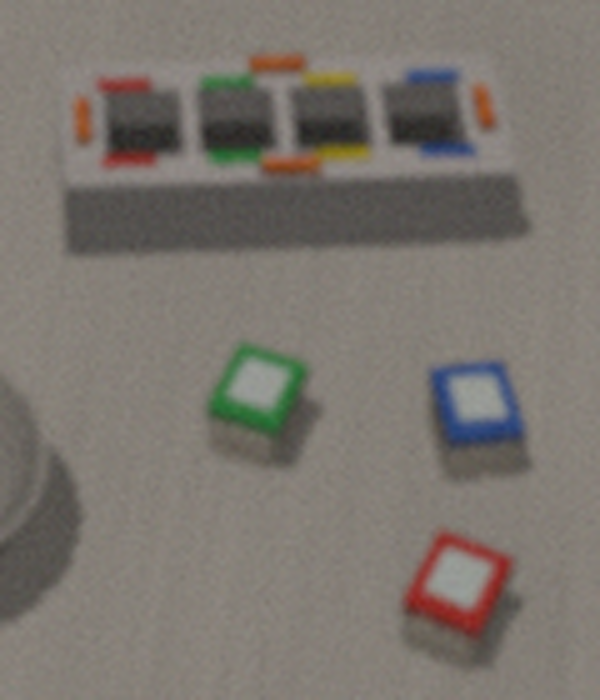

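View pics/c5.png

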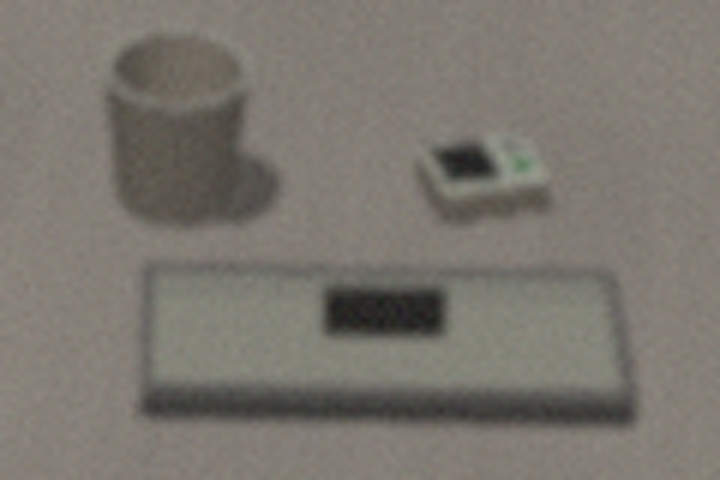

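```bash
cat > loc.py <<'E'
from h import *
from scipy.optimize import least_squares
def block(f,g=None):
    pts=[]
    for c,x in(("blue",-.072),("yellow",-.024),("green",.024),("red",.072)):
        b=[k for k in blobs(f,c)[0] if 10<k[1]<40 and 255<k[0][0]<310]
        if len(b)==2: pts.append((x,0,.05,np.mean([k[0] for k in b],0)))
    P=np.array([p[:3] for p in pts]);U=np.array([p[3] for p in pts])
    W=p2w(f,U,.05)
    d=W[:,:2]; A=P[:,0]-P[:,0].mean(); m=d.mean(0)
    s=(A[:,None]*(d-m)).sum(0)/(A**2).sum(); 
    yaw=np.arctan2(s[1],s[0]); c=m-P[:,0].mean()*s
    return c,np.degrees(yaw),np.hypot(*s),d
def lid(f,col,z=.035,near=None):
    bs,l=blobs(f,col); bs=[b for b in bs if b[1]>45 and b[2][2]<26 and b[2][3]<26 and b[2][2]>10]
    if near is not None: bs.sort(key=lambda b:np.hypot(*(np.array(b[0])-near)))
    b=bs[0]; m=np.uint8(0*l); x,y,w,h=b[2]
    k=l[int(0)]; 
    # label of blob
    ids=np.unique(l[y:y+h,x:x+w]); best=max(ids[ids>0],key=lambda i:(l[y:y+h,x:x+w]==i).sum())
    ys,xs=np.nonzero(l==best)
    e=[]
    for dx in(-.5,.5):
        for dy in(-.5,.5): e.append(np.c_[xs+dx,ys+dy])
    W=p2w(f,np.vstack(e),z)[:,:2].astype(np.float32)
    (c,s,a)=cv2.minAreaRect((W*1000))
    return np.array(c)/1000,s,a
E
python3 - <<'E'
from loc import *
f=get("top");g=get("side")
print("block",block(f))
for n,x in(("top",f),("side",g)):
    for c in("red","green","blue"): print(n,c,lid(x,c))
# clips
for n,x in(("top",f),("side",g)):
  for b in blobs(x,"orange")[0]: print(n,b[0],p2w(x,b[0],.056).round(4))
# side: pairs
print("side strips red", p2w(g,[274.9,206.6],.05),p2w(g,[275.8,221],.05), "top",p2w(f,[289.1,208.8],.05),p2w(f,[268.4,212.7],.05))
# cover corners top (from crop c2 /5 + offset), top plate z=.018
cc=np.array([[64,84],[250,66],[306,508],[120,524]])/5+[340,195]
W=p2w(f,cc,.018);print("cover",W.round(4),W.mean(0))
h=np.array([[169,238],[199,233],[213,344],[182,347]])/5+[340,195]
W=p2w(f,h,.040);print("handle",W.round(4),W.mean(0))
h=np.array([[325,290],[443,289]])/6+[260,110]
W=p2w(g,h,.040);print("handle side far top edge",W.round(4))
h=np.array([[402,338],[480,311],[521,411],[446,444]])/5+[340,195]
W=p2w(f,h,.022);print("logger",W.round(4),W.mean(0))
h=np.array([[418,155],[505,137],[550,180],[448,198]])/6+[260,110]
W=p2w(g,h,.022);print("logger side",W.round(4),W.mean(0))
# cradle deck: in c3 /6 + (100,220)
h=np.array([[84,166],[155,156],[185,303],[107,318]])/6+[100,220]
print("deck hi",p2w(f,h[:2],.053+.035*np.sin(np.radians(25))).round(4)); print("deck lo(lip)",p2w(f,h[2:],.053-.035*np.sin(np.radians(25))+.009).round(4))
for n,u in(("bowl",(193,183)),("jar",(269,152)),("beaker",(428,209))): print(n,p2w(f,u,.06).round(3))
print("tcp pix",w2p(f,state()["tool_pos"]))
crop(g,270,340,360,410,8,"c6")
E
```

```text
block (array([0.54384412, 0.00194886]), np.float64(11.451233887016787), np.float64(1.1190154312814293), array([[ 0.46493884, -0.01393995],
       [ 0.51711846, -0.0035648 ],
       [ 0.57079361,  0.00732358],
       [ 0.62252558,  0.01797658]]))
top red (array([0.43833676, 0.26430838]), (47.66572570800781, 39.47304153442383), 70.43226623535156)
top green (array([0.53689209, 0.16771198]), (45.7373161315918, 36.30301284790039), 75.64604949951172)
top blue (array([0.4354426 , 0.16049368]), (37.18131637573242, 45.77897262573242), 15.487493515014648)
side red (array([0.43709335, 0.27001532]), (48.93037796020508, 37.74430465698242), 72.32254791259766)
side green (array([0.53018768, 0.18127335]), (50.72630310058594, 30.603981018066406), 34.560813903808594)
side blue (array([0.43475128, 0.16638835]), (34.98307418823242, 45.07435989379883), 18.034452438354492)
top [266.3, 158.4] [[0.7622 0.055  0.056 ]]
top [277.1, 202.3] [[0.6441 0.0228 0.056 ]]
top [298.3, 237.9] [[ 0.5508 -0.0357  0.056 ]]
top [269.9, 242.9] [[0.5357 0.039  0.056 ]]
top [291.2, 278.9] [[ 0.443  -0.0194  0.056 ]]
side [304.
[... 636 characters left out ...]
 [ 0.4868 -0.2454  0.04  ]] [ 0.51698046 -0.24993516  0.04      ]
handle side far top edge [[ 0.5447 -0.245   0.04  ]
 [ 0.4875 -0.255   0.04  ]]
logger [[ 0.495  -0.3674  0.022 ]
 [ 0.5106 -0.4095  0.022 ]
 [ 0.4576 -0.4312  0.022 ]
 [ 0.439  -0.3908  0.022 ]] [ 0.47556964 -0.39972458  0.022     ]
logger side [[ 0.5083 -0.395   0.022 ]
 [ 0.4635 -0.4192  0.022 ]
 [ 0.4382 -0.383   0.022 ]
 [ 0.4901 -0.3582  0.022 ]] [ 0.47501807 -0.38885442  0.022     ]
deck hi [[0.5119 0.4455 0.0678]
 [0.5171 0.4148 0.0678]]
deck lo(lip) [[0.4537 0.4038 0.0472]
 [0.4462 0.4376 0.0472]]
bowl [[0.689 0.248 0.06 ]]
jar [[0.779 0.048 0.06 ]]
beaker [[ 0.636 -0.378  0.06 ]]
tcp pix [[ -0.84374403 398.86392481]]
```

View pics/c6.png

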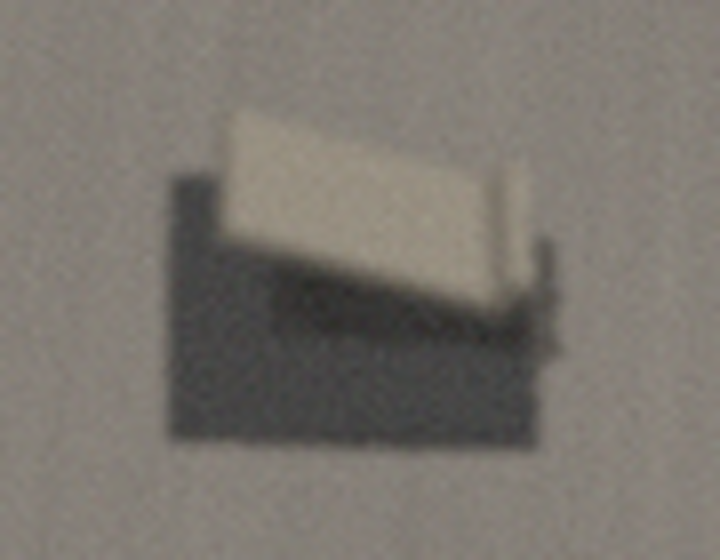

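```bash
python3 -m jog '[[0,0,-6.7,15,-20,0,1],[0,0,-6.7,15,-20,0,1],[0,0,-6.7,15,-20,0,1],[0,0,-6.7,15,-20,0,1],[0,0,-6.7,15,-20,0,1],[0,0,-6.7,15,-20,0,1],[0,0,-6.7,15,-20,0,1]]'
python3 -m jog '[[0,0,0,7,-10,0,1],[0,0,0,13.8,-19.4,0,1],[0,0,0,13.8,-19.4,0,1],[0,0,0,13.8,-19.4,-4,1],[0,0,0,13.8,-19.4,-8,1],[0,0,0,13.8,-19.4,-8,1],[0,0,0,13.8,-19.4,-8,1]]'
python3 - <<'E'
from loc import *
f=get("top","t1");g=get("side","s1")
s=state();print(s["tool_pos"],s["orientation"],s["wrist_force"])
print(w2p(f,s["tool_pos"]),w2p(g,s["tool_pos"]))
u=w2p(g,s["tool_pos"])[0].astype(int);crop(g,u[0]-50,u[1]-60,u[0]+50,u[1]+40,6,"c7");print(u)
E
```

```text
t: 0.88
tool_pos: [0.3059, 0.4514, 0.1769]
orientation: [0.174, 0.985, -0.001, 0.001]
wrist_force: [1.1, 0.7, 0.6]
width: 0.094
t: 1.47
tool_pos: [0.4394, 0.2593, 0.0939]
orientation: [0.172, 0.985, -0.001, -0.0]
wrist_force: [0.1, -1.0, -0.2]
width: 0.0941
[0.43868571 0.26095596 0.09474919] [ 1.71994444e-01  9.85096385e-01 -1.55841552e-03 -7.70768473e-04] [-0.3518239   0.7796876   0.42039376]
[[181.46559967 277.99521293]] [[343.43210846 285.64681742]]
[343 285]
```

View pics/c7.png

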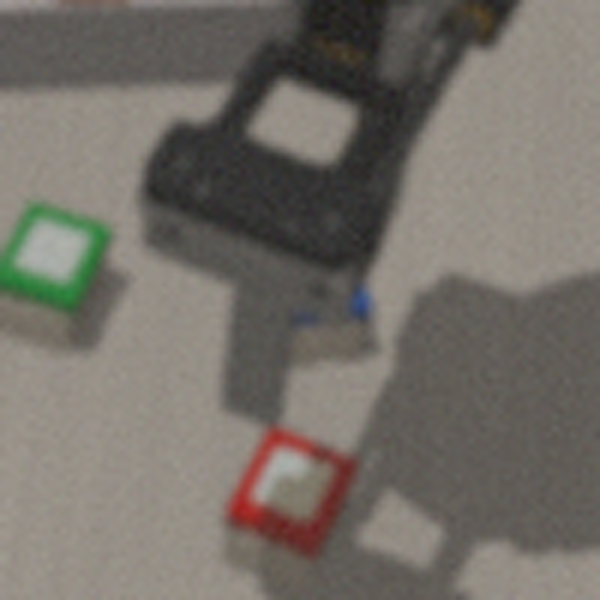

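View pics/t1.png

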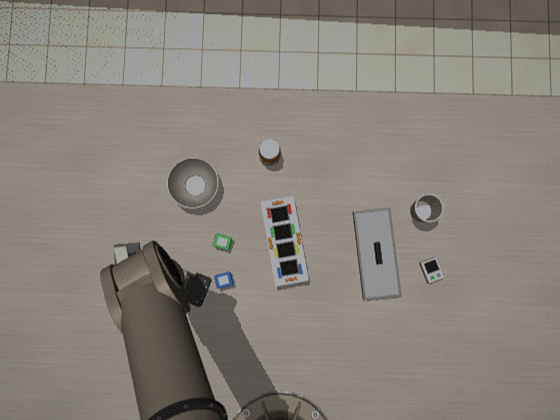

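```bash
python3 - <<'E'
from loc import *
from scipy.spatial.transform import Rotation as Ro
f=get("top");g=get("side")
s=state();R=Ro.from_quat(s["orientation"]).as_matrix();p=s["tool_pos"]
print("jaw dir",R[:,1],"z",R[:,2])
for sg in(-1,1):
  for d in(.047,.0595):
    for w in(-.008,.008):
      q=p+R[:,1]*d*sg+R[:,0]*w; print(sg,d,w,q.round(3),"crop",(w2p(g,q)[0]-[293,225])*6)
print(lid(g,"red",near=[341,308]),lid(f,"green"),lid(f,"blue"))
E
```

```text
jaw dir [3.35494427e-01 9.42042191e-01 9.15798030e-06] z [-1.67197659e-04  6.92663911e-05 -9.99999984e-01]
-1 0.047 -0.008 [0.43  0.218 0.097] crop [332.88483346 268.91686659]
-1 0.047 0.008 [0.415 0.223 0.097] crop [374.42787389 285.23663732]
-1 0.0595 -0.008 [0.426 0.206 0.097] crop [345.87216775 245.64489161]
-1 0.0595 0.008 [0.411 0.211 0.097] crop [387.16665594 261.72356366]
1 0.047 -0.008 [0.462 0.306 0.097] crop [228.52900913 455.91183265]
1 0.047 0.008 [0.447 0.311 0.097] crop [272.03374837 474.23434571]
1 0.0595 -0.008 [0.466 0.318 0.097] crop [213.69346921 482.49560314]
1 0.0595 0.008 [0.451 0.323 0.097] crop [257.47196585 501.11228927]
(array([0.43738956, 0.26933115]), (48.608734130859375, 36.82006072998047), 71.03497314453125) (array([0.53700415, 0.16761871]), (45.051055908203125, 36.28288269042969), 73.77649688720703) (array([0.43552426, 0.16019899]), (37.18131637573242, 46.39053726196289), 15.487493515014648)
```

```bash
python3 - <<'E'
from loc import *
from scipy.spatial.transform import Rotation as Ro
f=get("top");g=get("side")
s=state();R=Ro.from_quat(s["orientation"]).as_matrix();p=s["tool_pos"];print(p)
im=cv2.resize(g["color"][210:340,280:400,::-1],None,fx=6,fy=6,interpolation=cv2.INTER_CUBIC).copy()
def pt(x):
    u=(w2p(g,x)[0]-[280,210]+.5)*6; return tuple(int(v) for v in u)
for sg in(-1,1):
  q=p+R[:,1]*.053*sg; cv2.line(im,pt(q),pt(q-R[:,2]*.06),(0,255,255),2)
c=np.array([.4383,.2643]);
for z in(0,.035): cv2.circle(im,pt([*c,z]),5,(255,0,255),2)
cv2.circle(im,pt(p),5,(255,255,0),2)
cv2.imwrite("pics/c8.png",im)
E
```

```text
[0.43835693 0.2655502  0.0973636 ]
```

View pics/c8.png

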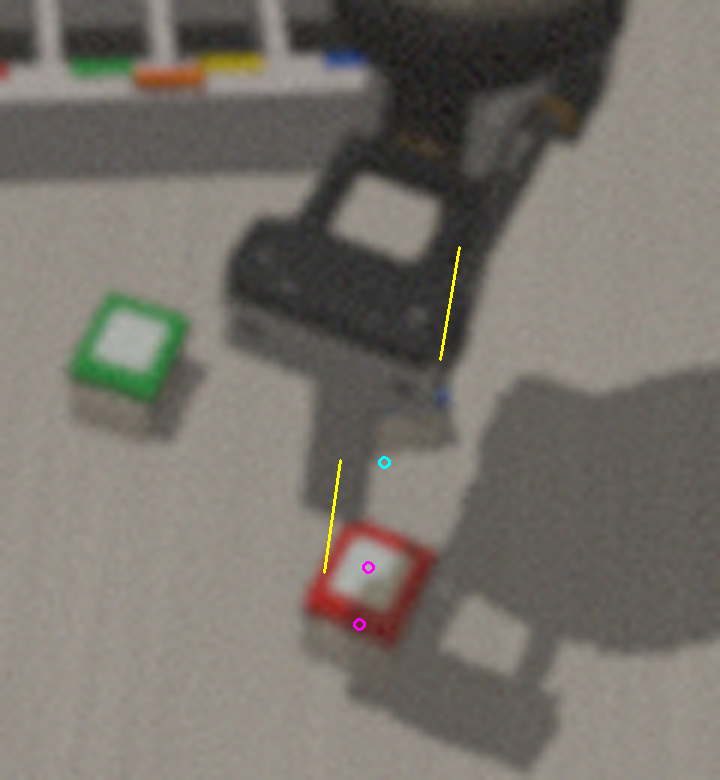

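```bash
python3 -m jog '[[0,0,0,0,0,-2,1],[0,0,0,0,0,-4.5,1],[0,0,0,0,0,-4.5,1],[0,0,0,0,0,-4.5,1]]'
cat >> h.py <<'E'
def over(name,box,k=6,pts=()):
    from scipy.spatial.transform import Rotation as Ro
    g=get("side"); s=state();R=Ro.from_quat(s["orientation"]).as_matrix();p=s["tool_pos"];w=s["width"]/2+.006
    x0,y0,x1,y1=box
    im=cv2.resize(g["color"][y0:y1,x0:x1,::-1],None,fx=k,fy=k,interpolation=cv2.INTER_CUBIC).copy()
    def pt(x):
        u=(w2p(g,x)[0]-[x0,y0]+.5)*k; return tuple(int(v) for v in u)
    for sg in(-1,1):
        q=p+R[:,1]*w*sg; cv2.line(im,pt(q),pt(q-R[:,2]*.06),(0,255,255),1)
    for c in pts: cv2.circle(im,pt(c),5,(255,0,255),2)
    cv2.imwrite(f"pics/{name}.png",im)
    print(p.round(4),np.degrees(np.arctan2(R[1,1],R[0,1])).round(1),s["wrist_force"].round(1),round(s["width"],4),round(s["t"],1))
    return g
E
python3 -c "
from h import *
over('c9',(280,210,400,340),6,[(.4383,.2643,.035)])"
```

```text
t: 2.1
tool_pos: [0.4377, 0.2646, 0.0517]
orientation: [0.169, 0.986, -0.0, -0.0]
wrist_force: [0.5, -0.4, 0.3]
width: 0.0941
[0.4384 0.2648 0.0525] 70.5 [ 1.1  0.5 -0.1] 0.0937 2.1
```

View pics/c9.png

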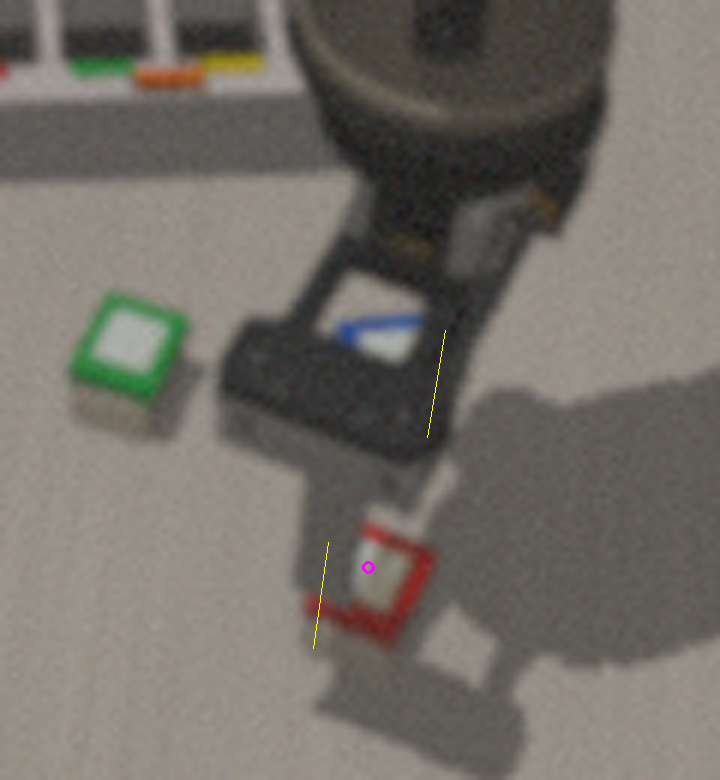

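```bash
python3 - <<'E'
from h import *
from scipy.spatial.transform import Rotation as Ro
g=get("side");f=get("top","t2");s=state();R=Ro.from_quat(s["orientation"]).as_matrix();p=s["tool_pos"]
print("tip ray at z=.0525",p2w(g,[333.3,308.3],.0525))
for w in(-.0375,.0375):
  for d in(-.0885,.0885):
    q=p+R[:,0]*w+R[:,1]*d-R[:,2]*.097; print(w,d,(w2p(g,q)[0]-[280,210])*6, w2p(f,q)[0])
print(w2p(f,p)); crop(f,100,220,260,340,5,"c10")
E
```

```text
tip ray at z=.0525 [[0.45450978 0.29076295 0.0525    ]]
-0.0375 -0.0885 [391.85548737 155.76523585] [215.27644155 276.96001924]
-0.0375 0.0885 [182.70405608 502.54004916] [148.28466706 250.83884578]
0.0375 -0.0885 [589.67972897 228.72653324] [203.79073994 306.03020418]
0.0375 0.0885 [399.30799498 593.96653862] [136.44624717 279.60501292]
[[182.83218715 277.53149313]]
```

View pics/c10.png

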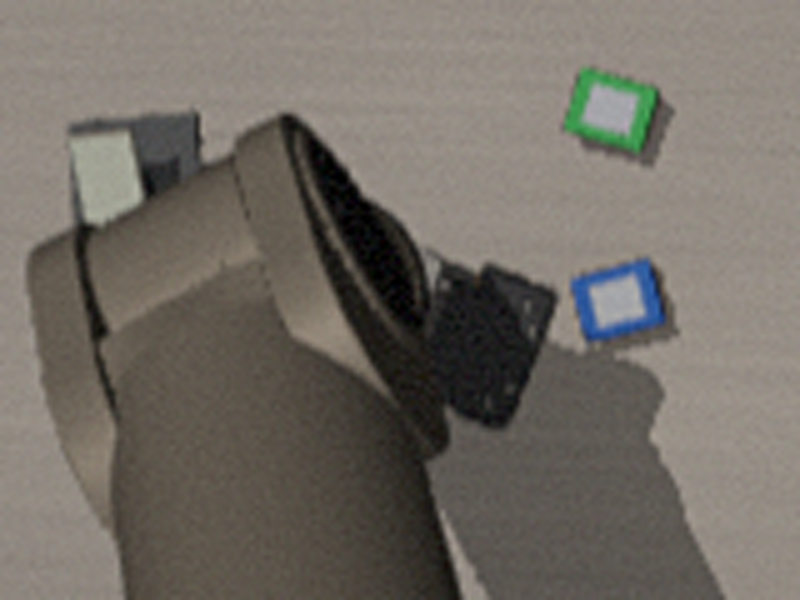

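```bash
python3 -m jog '[[0,0,0,0,0,-1,1],[0,0,0,0,0,-1.6,1],[0,0,0,0,0,-2,1],[0,0,0,0,0,-2.2,1],[0,0,0,0,0,-2.2,1]]'
python3 -c "
from h import *
over('c11',(280,210,400,340),6,[(.4383,.2643,.035)])"
```

```text
t: 2.67
tool_pos: [0.4382, 0.2637, 0.0289]
orientation: [0.17, 0.985, -0.0, -0.0]
wrist_force: [-0.4, -0.5, 0.8]
width: 0.0941
[0.4384 0.2638 0.0292] 70.4 [-0.5  0.   0.9] 0.0937 2.7
```

View pics/c11.png

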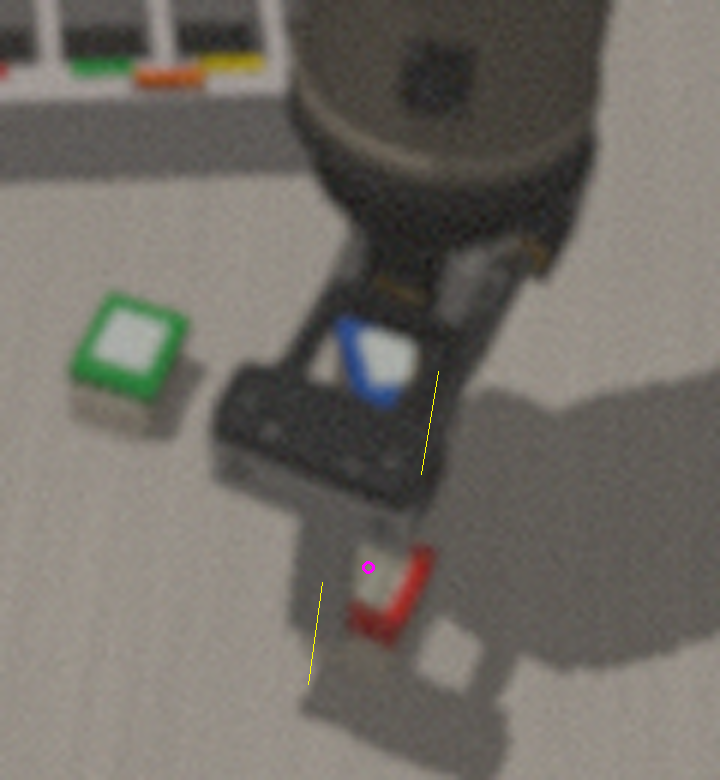

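```bash
python3 -m jog '[[0,0,0,0,0,-0.5,1],[0,0,0,0,0,-0.5,0.3],[0,0,0,0,0,-0.5,0.3],[0,0,0,0,0,-0.5,0.3],[0,0,0,0,0,-0.5,0.3],[0,0,0,0,0,-0.5,0.3]]' 25
python3 -c "
from h import *
over('c12',(280,210,400,340),6,[(.4383,.2643,.035)])"
```

```text
t: 3.22
tool_pos: [0.4386, 0.264, 0.0246]
orientation: [0.17, 0.985, 0.0, 0.0]
wrist_force: [0.2, 0.3, -0.8]
width: 0.0641
[0.4386 0.264  0.0246] 70.4 [-0.3 -0.1 -0.7] 0.06 3.3
```

View pics/c12.png

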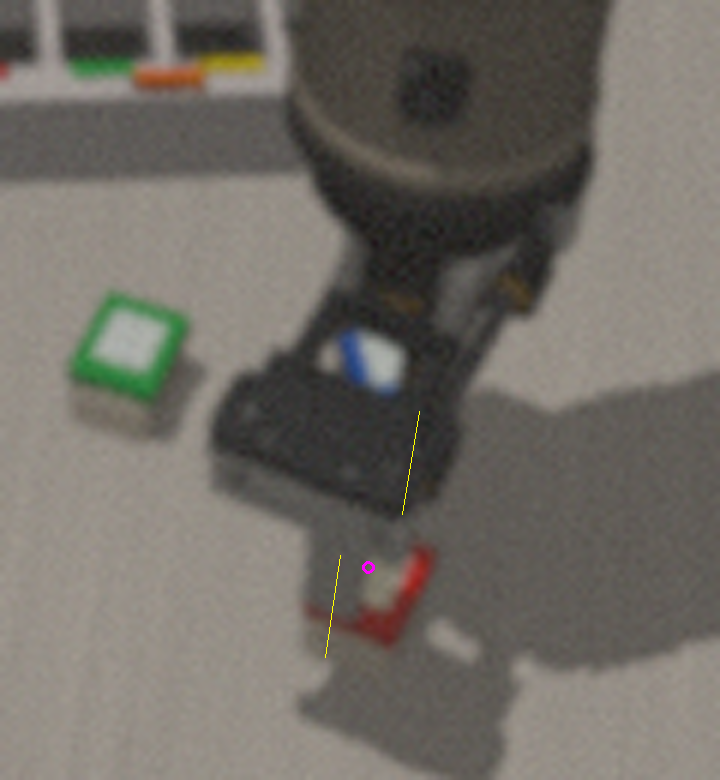

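```bash
python3 -m jog '[[0,0,0,0,0,0,0.3],[0,0,0,0,0,0,0.3],[0,0,0,0,0,0,0.3],[0,0,0,0,0,0,0.3],[0,0,0,0,0,0,0.3],[0,0,0,0,0,0,0.3]]' 25
python3 -c "
from h import *
over('c12b',(280,210,400,340),6,[(.4383,.2643,.035)])"
```

```text
t: 3.77
tool_pos: [0.4385, 0.2639, 0.0245]
orientation: [0.17, 0.985, -0.0, -0.0]
wrist_force: [-0.0, -0.8, 0.8]
width: 0.0286
[0.4385 0.264  0.0245] 70.4 [-0.8  0.1 -0. ] 0.0282 3.8
```

View pics/c12b.png

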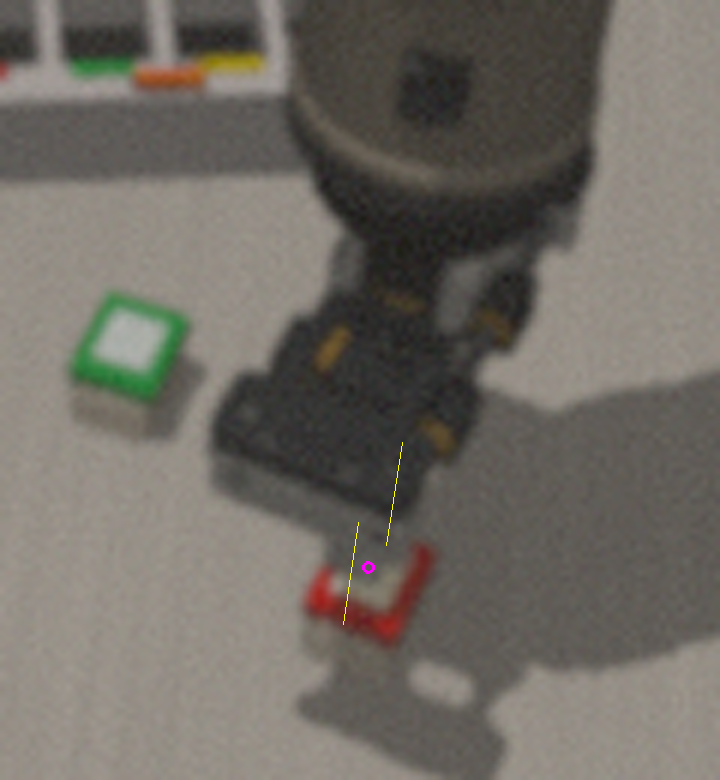

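```bash
python3 -m jog '[[0,0,0,0,0,-0.3,0.3],[0,0,0,0,0,-0.6,0.3],[0,0,0,0,0,-0.6,0.3],[0,0,0,0,0,-0.6,0.3]]'
python3 -m jog '[[0,0,0,0,0,-0.3,0.3],[0,0,0,0,0,-0.5,0.3],[0,0,0,0,0,-0.5,0.3]]'
```

```text
t: 4.15
tool_pos: [0.4383, 0.2638, 0.0182]
orientation: [0.17, 0.985, -0.0, -0.0]
wrist_force: [-0.4, -0.0, 0.4]
width: 0.0281
t: 4.4
tool_pos: [0.4383, 0.2638, 0.013]
orientation: [0.17, 0.985, -0.0, -0.0]
wrist_force: [0.8, 0.4, -0.8]
width: 0.0282
```

```bash
python3 -m jog '[[0,0,0,0,0,-0.2,0.3],[0,0,0,0,0,-0.4,0.3],[0,0,0,0,0,-0.4,0.3]]'
python3 -c "
from h import *
over('c13',(280,210,400,340),6,[(.4383,.2643,.035)])"
```

```text
t: 4.65
tool_pos: [0.4383, 0.2639, 0.0091]
orientation: [0.17, 0.985, -0.0, -0.0]
wrist_force: [0.5, 0.4, -0.3]
width: 0.028
[0.4384 0.2639 0.0093] 70.4 [-0.3  0.6 -0.3] 0.0281 4.7
```

View pics/c13.png

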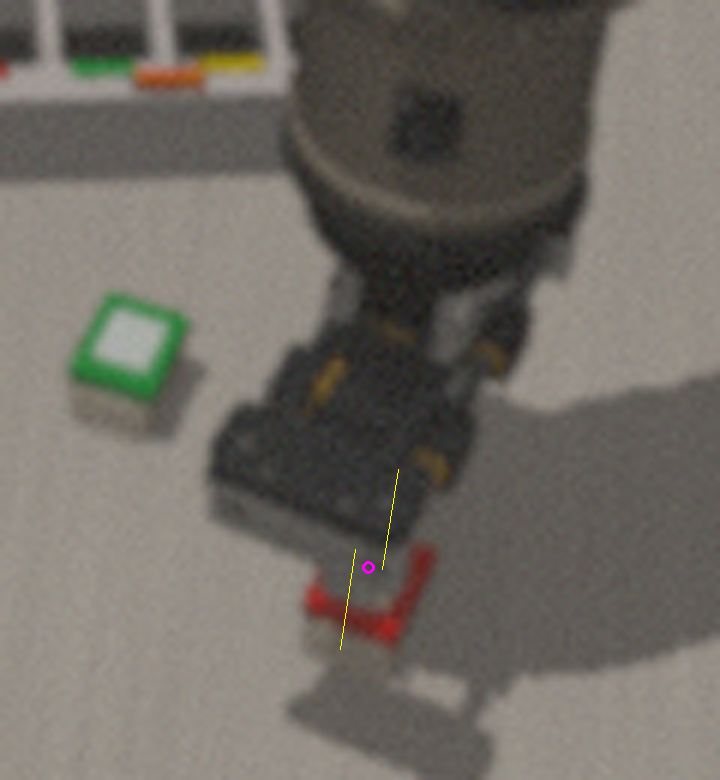

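```bash
for i in 1 2 3; do :; done; python3 -m jog '[[0,0,0,0,0,-0.1,0.3],[0,0,0,0,0,-0.2,0.3],[0,0,0,0,0,-0.2,0.3]]'
python3 -m jog '[[0,0,0,0,0,-0.1,0.3],[0,0,0,0,0,-0.2,0.3],[0,0,0,0,0,-0.2,0.3]]'
```

```text
t: 4.95
tool_pos: [0.4384, 0.264, 0.0073]
orientation: [0.17, 0.985, -0.0, -0.0]
wrist_force: [-0.0, 0.2, -0.5]
width: 0.0284
t: 5.2
tool_pos: [0.4386, 0.2641, 0.0062]
orientation: [0.17, 0.985, 0.0, -0.0]
wrist_force: [-4.7, -2.9, 19.1]
width: 0.0281
```

The fingertips meet the lid (real z 35 mm) at a reported z of about 6.7 mm, so the real tip sits about 28 mm above the reported TCP. The side picture shows the same gap. I'll work with that offset.

```bash
python3 -m jog '[[0,0,0,0,0,1,0.3],[0,0,0,0,0,1.5,1],[0,0,0,0,0,1.5,1],[0,0,0,0,0,1.5,1],[0,0,0,0,0,1.5,1],[0,0,0,0,0,1.5,1],[0,0,0,0,0,1.5,1],[0,0,0,0,0,1.5,1]]'
python3 -m jog '[[0,0,0,0,0,0,1],[0,0,0,0,0,0,1],[0,0,0,0,0,0,1]]'
python3 -c "
from h import *
over('c14',(280,210,400,340),6,[(.4383,.2643,.035)])"
```

```text
t: 5.87
tool_pos: [0.4383, 0.2639, 0.0202]
orientation: [0.17, 0.985, -0.0, -0.0]
wrist_force: [1.2, 0.1, 0.3]
width: 0.0715
t: 6.12
tool_pos: [0.4384, 0.264, 0.0204]
orientation: [0.17, 0.985, -0.0, -0.0]
wrist_force: [0.0, 0.2, 0.0]
width: 0.0914
[0.4384 0.264  0.0204] 70.4 [ 0.7 -0.1 -0.5] 0.0929 6.2
```

View pics/c14.png

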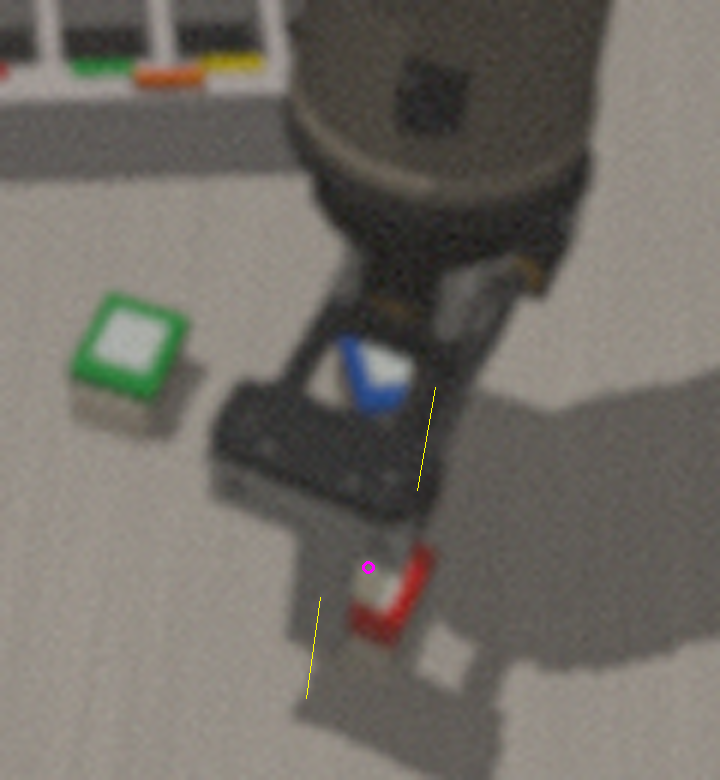

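```bash
python3 -m jog '[[0,0,0,0,0,-1,1],[0,0,0,0,0,-1.8,1],[0,0,0,0,0,-2.4,1],[0,0,0,0,0,-2.4,1]]' 25
python3 -m jog '[[0,0,0,0,0,0,0.3],[0,0,0,0,0,0,0.3],[0,0,0,0,0,0,0.3],[0,0,0,0,0,0,0.3],[0,0,0,0,0,0,0.3],[0,0,0,0,0,0,0.3],[0,0,0,0,0,0,0.3],[0,0,0,0,0,0,0.3]]' 25
python3 -c "
from h import *
over('c15',(280,210,400,340),6,[(.4383,.2643,.035)])"
```

```text
t: 6.5
tool_pos: [0.4376, 0.2633, -0.0052]
orientation: [0.17, 0.985, -0.001, -0.001]
wrist_force: [-0.0, -0.5, 0.3]
width: 0.0936
t: 7.17
tool_pos: [0.4385, 0.2641, -0.0034]
orientation: [0.17, 0.985, 0.0, 0.0]
wrist_force: [-0.8, 1.0, 0.5]
width: 0.0438
[ 0.4385  0.264  -0.0034] 70.4 [-0.7 -0.4  2.4] 0.0438 7.2
```

View pics/c15.png

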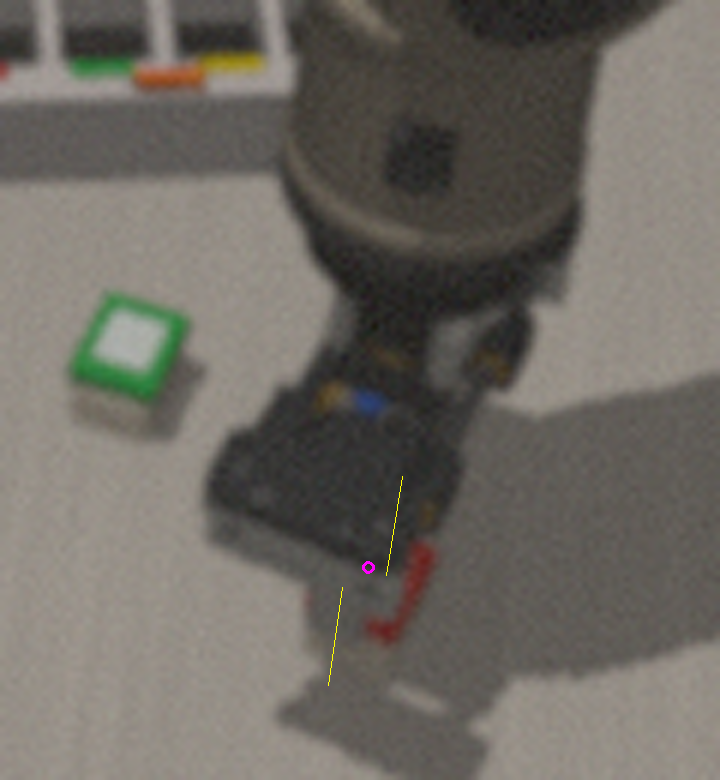

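```bash
python3 -m jog '[[0,0,0,0,0,2,0.3],[0,0,0,0,0,5,0.3],[0,0,0,0,0,8,0.3],[0,0,0,0,0,8,0.3],[0,0,0,0,0,8,0.3]]'
python3 -c "
from h import *
over('c16',(270,180,400,310),6)"
```

```text
t: 7.63
tool_pos: [0.4392, 0.2647, 0.0778]
orientation: [0.17, 0.985, 0.001, 0.001]
wrist_force: [-0.8, 0.4, -1.1]
width: 0.0435
[0.4385 0.2642 0.0766] 70.4 [ 0.1 -0.  -2. ] 0.0433 7.7
```

View pics/c16.png

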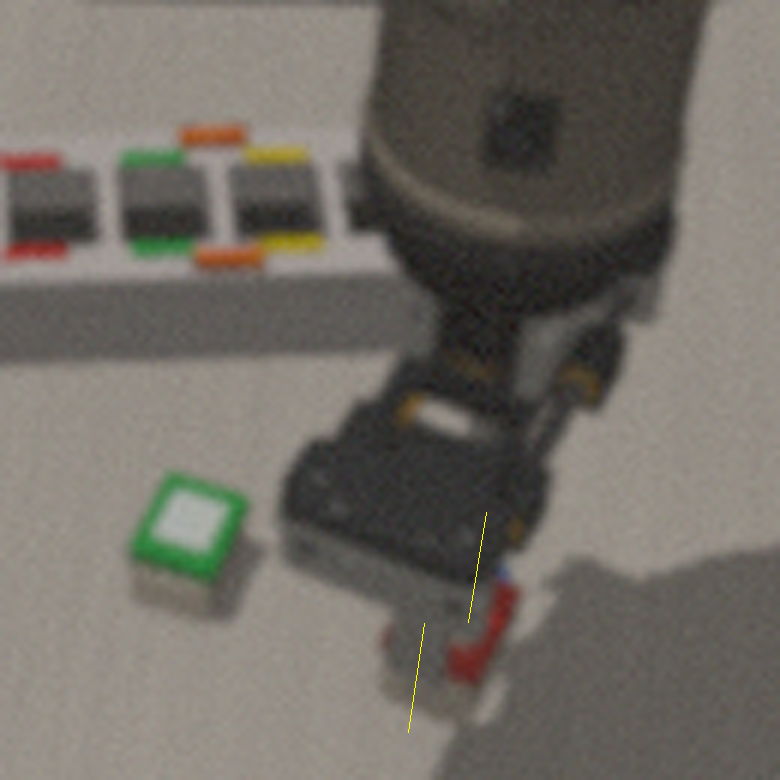

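```bash
python3 -m jog '[[0,0,6,3,-4,0,0.3],[0,0,12,6,-8,0,0.3],[0,0,18,9,-12,0,0.3],[0,0,24,12,-16,0,0.3],[0,0,31.1,15,-20,0,0.3],[0,0,31.1,17.55,-24.8,0,0.3],[0,0,31.1,17.55,-24.8,0,0.3],[0,0,31.1,17.55,-24.8,0,0.3]]'
python3 -m jog '[[0,0,0,0,0,0,0.3],[0,0,0,0,0,0,0.3],[0,0,0,0,0,0,0.3]]'
python3 -c "
from h import *
over('c17',(230,130,350,250),6,[(.614,.0162,.05)])"
```

```text
t: 8.35
tool_pos: [0.6146, 0.0118, 0.0748]
orientation: [-0.099, 0.995, -0.001, -0.001]
wrist_force: [0.7, 0.3, -0.3]
width: 0.0439
t: 8.6
tool_pos: [0.6129, 0.0163, 0.075]
orientation: [-0.1, 0.995, 0.0, -0.001]
wrist_force: [0.2, -0.2, -1.5]
width: 0.0435
[0.6129 0.017  0.0753] 101.6 [-0.3  0.9 -0.8] 0.044 8.7
```

View pics/c17.png

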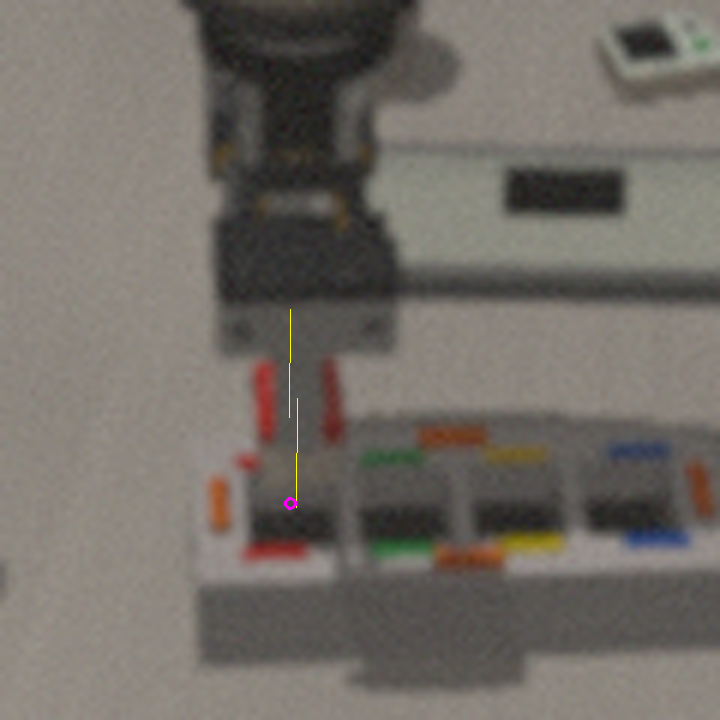

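```bash
python3 -m jog '[[0,0,0,0,0,-1,0.3],[0,0,0,0,0,-2.2,0.3],[0,0,0,0,0,-2.2,0.3],[0,0,0,0,0,-2.2,0.3],[0,0,0,0,0,-2.2,0.3]]'
python3 -c "
from h import *
over('c18',(240,150,340,250),7,[(.614,.0162,.05)])"
```

```text
t: 9.07
tool_pos: [0.6138, 0.0163, 0.0542]
orientation: [-0.101, 0.995, -0.0, -0.0]
wrist_force: [0.3, -0.3, -0.4]
width: 0.0437
[0.614  0.0161 0.0546] 101.5 [0.1 0.2 0.2] 0.0437 9.1
```

View pics/c18.png

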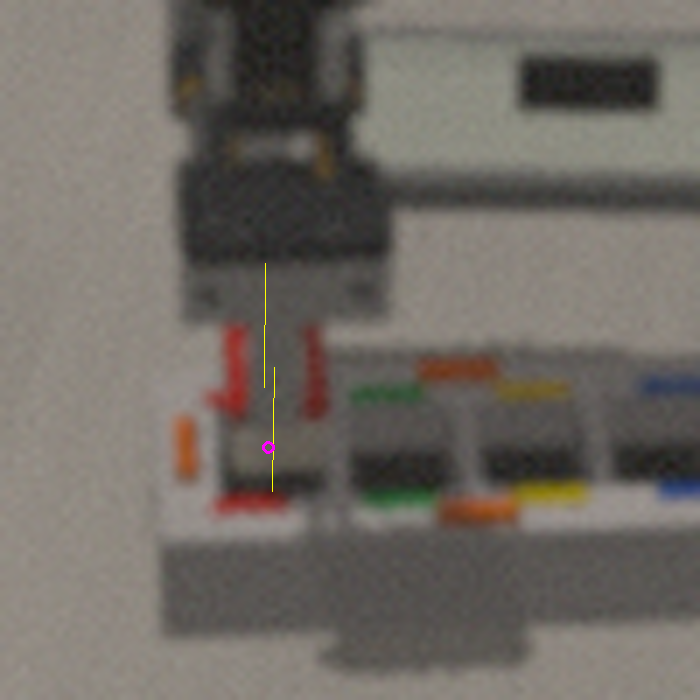

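```bash
python3 -m jog '[[0,0,0,0.12,0.02,0,0.3],[0,0,0,0.12,0.02,-0.4,0.3],[0,0,0,0.12,0.02,-0.8,0.3],[0,0,0,0.12,0.02,-0.8,0.3]]'
python3 -c "
from h import *
over('c19',(240,150,340,250),7)"
```

```text
t: 9.45
tool_pos: [0.6147, 0.0162, 0.0456]
orientation: [-0.1, 0.995, -0.0, -0.0]
wrist_force: [0.1, 0.2, -1.1]
width: 0.0436
[0.6148 0.0161 0.0459] 101.5 [ 0.1 -0.3 -1.2] 0.0439 9.5
```

View pics/c19.png

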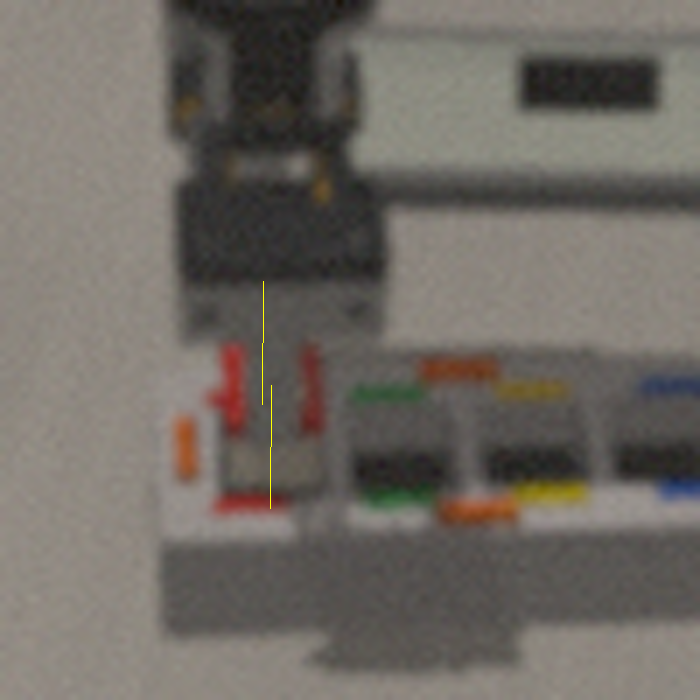

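```bash
python3 -m jog '[[0,0,0,0.13,0.03,0,0.3],[0,0,0,0.13,0.03,-0.2,0.3],[0,0,0,0.13,0.03,-0.4,0.3],[0,0,0,0.13,0.03,-0.4,0.3]]'
python3 -c "
from h import *
over('c20',(240,150,340,250),7)"
```

```text
t: 9.83
tool_pos: [0.6163, 0.0164, 0.0421]
orientation: [-0.1, 0.995, -0.0, -0.0]
wrist_force: [0.2, 0.6, -1.6]
width: 0.0433
[0.6163 0.0165 0.0422] 101.5 [ 0.4  1.2 -0.9] 0.0434 9.9
```

View pics/c20.png

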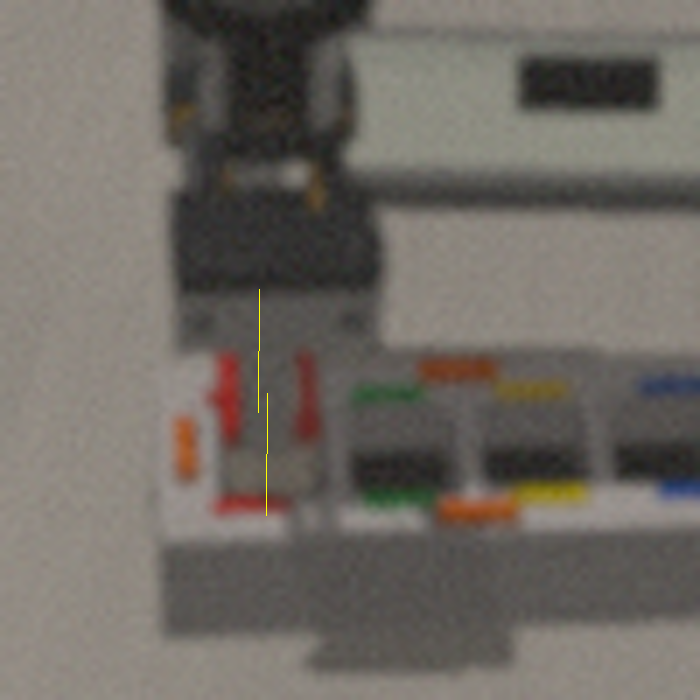

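```bash
python3 -m jog '[[0,0,0,0,0,-0.3,0.3],[0,0,0,0,0,-0.6,0.3],[0,0,0,0,0,-0.8,0.3],[0,0,0,0,0,-0.8,0.3]]'
python3 -m jog '[[0,0,0,0,0,-0.3,0.3],[0,0,0,0,0,-0.6,0.3],[0,0,0,0,0,-0.6,0.3]]'
```

```text
t: 10.22
tool_pos: [0.6161, 0.0164, 0.0338]
orientation: [-0.1, 0.995, -0.0, -0.0]
wrist_force: [-0.1, 0.3, -0.5]
width: 0.044
t: 10.47
tool_pos: [0.6161, 0.0165, 0.0278]
orientation: [-0.1, 0.995, -0.0, -0.0]
wrist_force: [0.9, 0.5, -1.9]
width: 0.0435
```

```bash
python3 -m jog '[[0,0,0,0,0,-0.2,0.3],[0,0,0,0,0,-0.3,0.3],[0,0,0,0,0,-0.3,0.5],[0,0,0,0,0,-0.3,0.7],[0,0,0,0,0,-0.3,0.7],[0,0,0,0,0,-0.3,0.7],[0,0,0,0,0,0.5,0.7]]'
python3 -m jog '[[0,0,0,0,0,1.5,0.7],[0,0,0,0,0,3,0],[0,0,0,0,0,3,0],[0,0,0,0,0,3,0],[0,0,0,0,0,3,0],[0,0,0,0,0,3,0],[0,0,0,0,0,3,0],[0,0,0,0,0,3,0]]'
python3 -c "
from h import *
over('c21',(240,150,340,250),7)"
```

```text
t: 11.05
tool_pos: [0.6157, 0.0164, 0.0326]
orientation: [-0.1, 0.995, -0.0, -0.001]
wrist_force: [0.1, -0.3, 0.4]
width: 0.0655
t: 11.72
tool_pos: [0.6161, 0.0164, 0.0629]
orientation: [-0.1, 0.995, -0.0, -0.0]
wrist_force: [0.2, -0.7, 0.2]
width: 0.0226
[0.6162 0.0164 0.063 ] 101.5 [-0.8  0.9  0.1] 0.0187 11.8
```

View pics/c21.png

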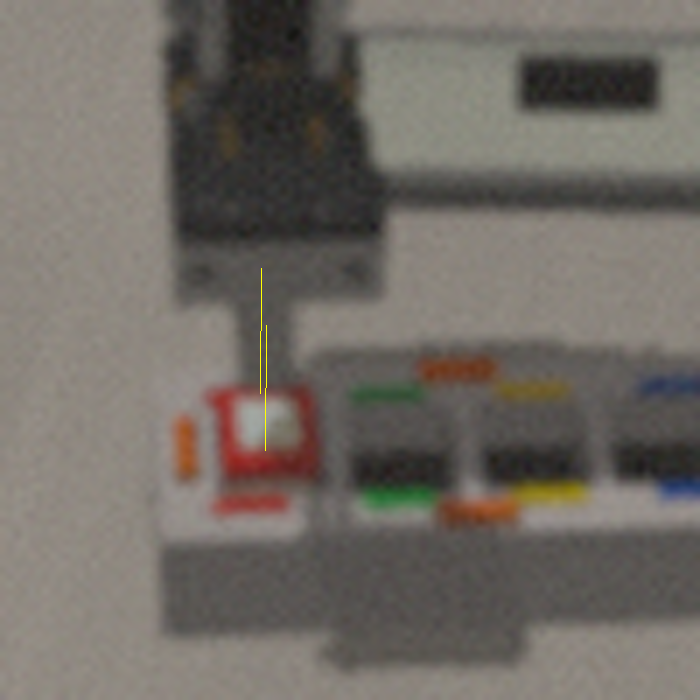

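Red tub is seated in its pocket, proud as expected. I'll press it home in small steps.

```bash
python3 -m jog '[[0,0,0,0,0,-1,0],[0,0,0,0,0,-2,0],[0,0,0,0,0,-2.5,0],[0,0,0,0,0,-2.7,0],[0,0,0,0,0,-2.9,0]]'
python3 -m jog '[[0,0,0,0,0,-0.2,0],[0,0,0,0,0,-0.4,0],[0,0,0,0,0,-0.6,0],[0,0,0,0,0,-0.8,0]]'
python3 -m jog '[[0,0,0,0,0,-0.2,0],[0,0,0,0,0,-0.4,0],[0,0,0,0,0,-0.5,0]]'
```

```text
t: 12.18
tool_pos: [0.6161, 0.0164, 0.0338]
orientation: [-0.1, 0.995, -0.0, -0.001]
wrist_force: [-3.4, 0.7, 8.2]
width: 0.0007
t: 12.52
tool_pos: [0.6163, 0.0164, 0.0267]
orientation: [-0.1, 0.995, 0.0, -0.0]
wrist_force: [-4.3, -0.5, 8.3]
width: 0.0005
t: 12.77
tool_pos: [0.6162, 0.0164, 0.0216]
orientation: [-0.1, 0.995, 0.0, -0.0]
wrist_force: [-4.4, 0.5, 7.9]
width: 0.0005
```

```bash
python3 -m jog '[[0,0,0,0,0,-0.1,0],[0,0,0,0,0,-0.2,0],[0,0,0,0,0,-0.25,0]]'
python3 -m jog '[[0,0,0,0,0,-0.05,0],[0,0,0,0,0,-0.05,0]]'
python3 -m jog '[[0,0,0,0,0,3,0],[0,0,0,0,0,6,0.7],[0,0,0,0,0,7,0.7],[0,0,0,0,0,7,0.7],[0,0,0,0,0,7,0.7]]'
python3 - <<'E'
from loc import *
g=over('c22',(240,150,340,250),7)
print(lid(g,"green",near=[301,271]),lid(g,"blue",near=[343,272]))
E
```

```text
t: 13.02
tool_pos: [0.6165, 0.0164, 0.02]
orientation: [-0.1, 0.995, 0.0, -0.0]
wrist_force: [-10.3, -0.2, 26.9]
width: 0.0007
t: 13.18
tool_pos: [0.6166, 0.0165, 0.02]
orientation: [-0.1, 0.995, 0.0, 0.0]
wrist_force: [-11.0, 0.1, 27.0]
width: 0.0005
t: 13.6
tool_pos: [0.6168, 0.0166, 0.0888]
orientation: [-0.1, 0.995, 0.0, 0.001]
wrist_force: [0.8, 0.3, -0.4]
width: 0.0237
[0.6162 0.0166 0.0879] 101.5 [ 0.3 -0.3  0. ] 0.0275 13.7
(array([0.53044391, 0.18144986]), (50.10399627685547, 30.603981018066406), 34.56081771850586) (array([0.43422559, 0.16664333]), (35.65546417236328, 44.31206512451172), 14.409690856933594)
```

View pics/c22.png

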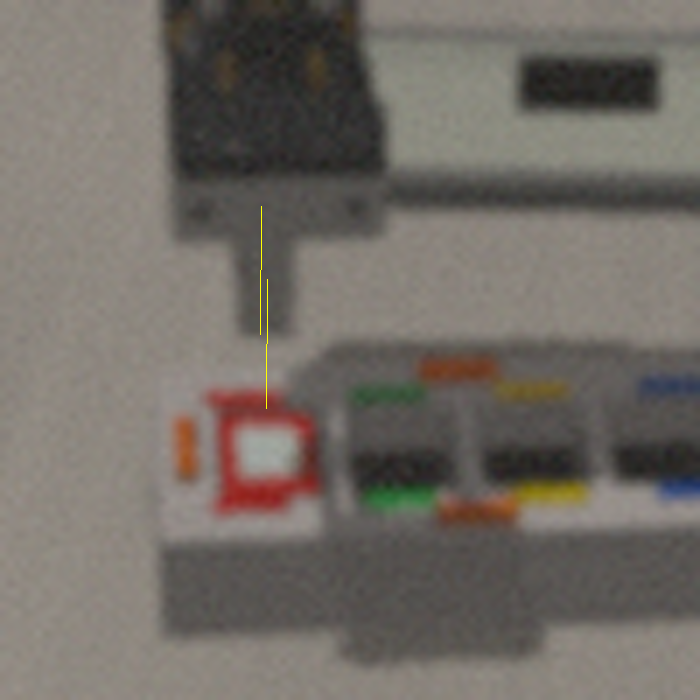

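```bash
python3 -m jog '[[0,0,-7,-2,4,0,0.8],[0,0,-14,-4,8,0,0.8],[0,0,-21,-6,12,0,0.8],[0,0,-26.8,-7.7,15.1,0,0.8],[0,0,-26.8,-7.7,15.1,-3,0.8],[0,0,-26.8,-7.7,15.1,-5,0.8],[0,0,-26.8,-7.7,15.1,-5,0.8],[0,0,-26.8,-7.7,15.1,-5,0.8]]'
python3 - <<'E'
from loc import *
g=over('c23',(240,190,360,310),6,[(.5369,.1677,.035)])
E
```

```text
t: 14.32
tool_pos: [0.5384, 0.1666, 0.0372]
orientation: [0.133, 0.991, -0.001, -0.001]
wrist_force: [0.7, 1.1, 0.7]
width: 0.0749
[0.5395 0.1665 0.0384] 74.7 [ 0.1 -0.2  0.3] 0.0748 14.4
```

View pics/c23.png

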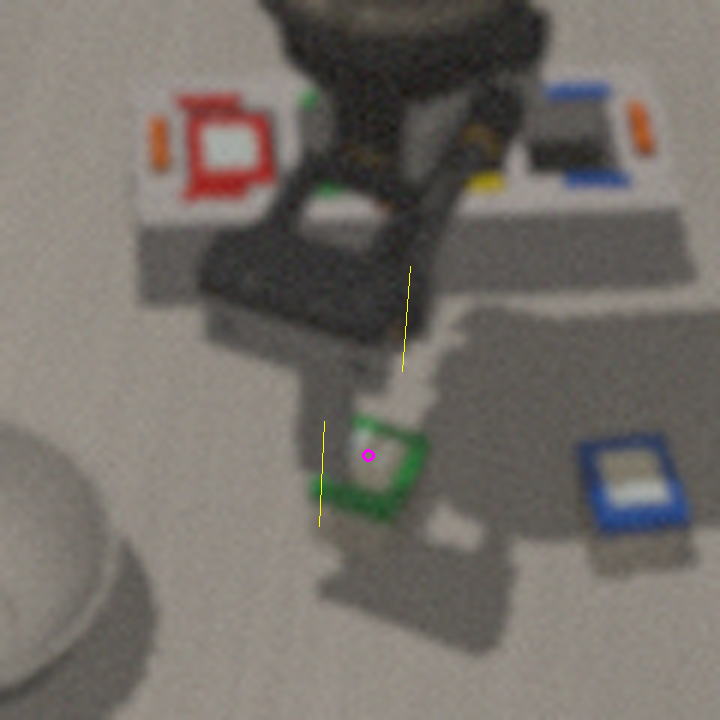

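```bash
python3 -m jog '[[0,0,0,0,0,-2,0.8],[0,0,0,0,0,-3.5,0.8],[0,0,0,0,0,-4.2,0.8],[0,0,0,0,0,-4.2,0.8],[0,0,0,0,0,-4.2,0.8]]' 25
python3 -m jog '[[0,0,0,0,0,0,0.3],[0,0,0,0,0,0,0.3],[0,0,0,0,0,0,0.3],[0,0,0,0,0,0,0.3],[0,0,0,0,0,0,0.3],[0,0,0,0,0,0,0.3]]' 25
python3 -m jog '[[0,0,0,0,0,2,0.3],[0,0,0,0,0,5,0.3],[0,0,0,0,0,8,0.3],[0,0,0,0,0,8,0.3],[0,0,0,0,0,8,0.3]]'
```

```text
t: 14.78
tool_pos: [0.5401, 0.1669, -0.0028]
orientation: [0.134, 0.991, 0.0, 0.0]
wrist_force: [0.6, -0.3, -0.5]
width: 0.075
t: 15.28
tool_pos: [0.5396, 0.1676, -0.0033]
orientation: [0.133, 0.991, 0.0, 0.0]
wrist_force: [-0.2, 0.5, 4.3]
width: 0.0436
t: 15.7
tool_pos: [0.5403, 0.168, 0.0778]
orientation: [0.133, 0.991, 0.001, 0.001]
wrist_force: [-1.2, 0.9, -1.5]
width: 0.0438
```

```bash
python3 -m jog '[[0,0,7,0.7,-4,0,0.3],[0,0,14,1.4,-8,0,0.3],[0,0,21,2.1,-12,0,0.3],[0,0,26.8,2.95,-16.05,0,0.3],[0,0,26.8,2.95,-16.05,0,0.3],[0,0,26.8,2.95,-16.05,-2,0.3],[0,0,26.8,2.95,-16.05,-2.3,0.3],[0,0,26.8,2.95,-16.05,-2.3,0.3]]'
python3 -m jog '[[0,0,0,0,0,0,0.3],[0,0,0,0,0,0,0.3]]'
python3 - <<'E'
from loc import *
g=over('c24',(240,150,360,250),6)
E
```

```text
t: 16.37
tool_pos: [0.5673, 0.0071, 0.0516]
orientation: [-0.1, 0.995, -0.0, -0.002]
wrist_force: [0.2, 0.6, -1.3]
width: 0.0436
t: 16.53
tool_pos: [0.569, 0.0078, 0.0537]
orientation: [-0.101, 0.995, 0.0, -0.0]
wrist_force: [-0.2, -0.1, -0.7]
width: 0.0435
[0.5692 0.0077 0.0539] 101.6 [-0.4 -0.  -1.1] 0.0442 16.6
```

View pics/c24.png

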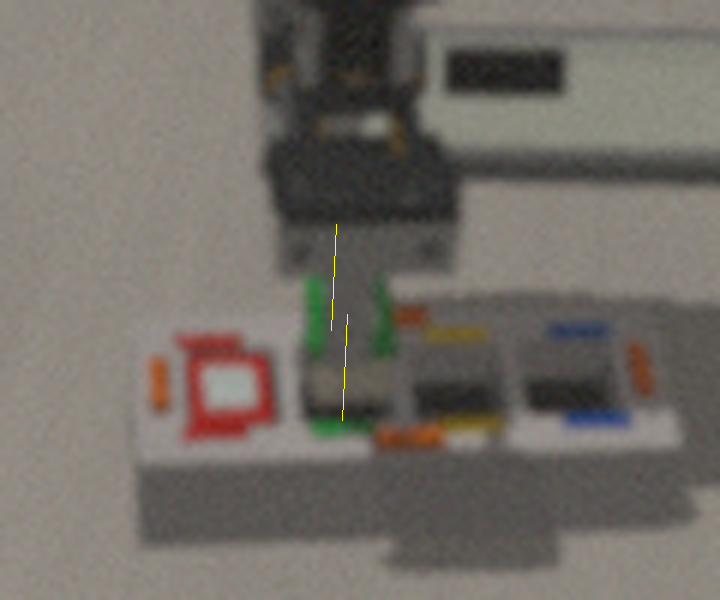

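```bash
python3 -m jog '[[0,0,0,0,-0.05,-0.4,0.3],[0,0,0,0,-0.05,-0.8,0.3],[0,0,0,0,-0.05,-1.0,0.3],[0,0,0,0,-0.05,-1.0,0.3]]'
python3 -m jog '[[0,0,0,0,0,-0.3,0.3],[0,0,0,0,0,-0.6,0.3],[0,0,0,0,0,-0.6,0.3]]'
python3 - <<'E'
from loc import *
g=over('c25',(240,150,360,250),6)
E
```

```text
t: 16.92
tool_pos: [0.5685, 0.0066, 0.0429]
orientation: [-0.1, 0.995, -0.0, -0.0]
wrist_force: [0.3, -0.2, -0.2]
width: 0.0435
t: 17.17
tool_pos: [0.5687, 0.0065, 0.0369]
orientation: [-0.1, 0.995, -0.0, -0.0]
wrist_force: [-0.6, -0.1, -0.3]
width: 0.0436
[0.5687 0.0064 0.0371] 101.5 [ 0.2  0.  -0.4] 0.0435 17.2
```

View pics/c25.png

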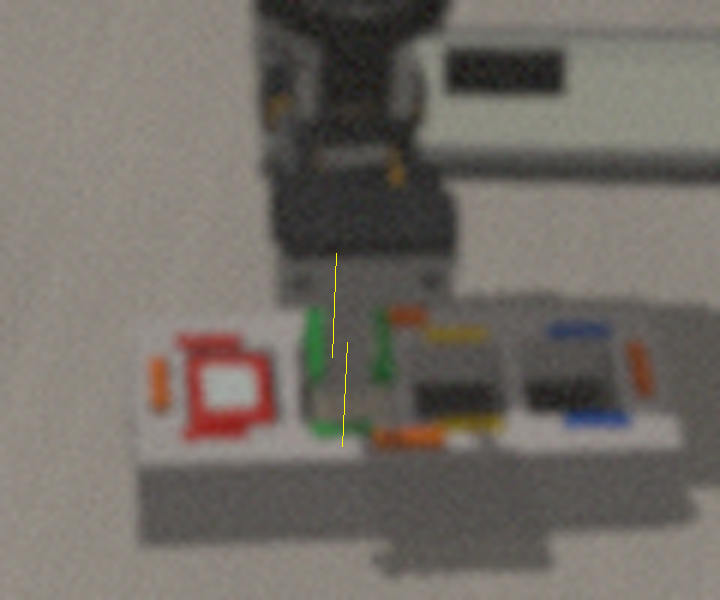

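Tub is in. Lower, release, raise, close and press.

```bash
python3 -m jog '[[0,0,0,0,0,-0.5,0.3],[0,0,0,0,0,-1.0,0.3],[0,0,0,0,0,-1.2,0.3],[0,0,0,0,0,-1.2,0.7],[0,0,0,0,0,-1.2,0.7],[0,0,0,0,0,-1.2,0.7],[0,0,0,0,0,-1.2,0.7],[0,0,0,0,0,0,0.7]]'
python3 -m jog '[[0,0,0,0,0,1.5,0.7],[0,0,0,0,0,2.5,0],[0,0,0,0,0,2.5,0],[0,0,0,0,0,2.5,0],[0,0,0,0,0,2.5,0],[0,0,0,0,0,2.5,0],[0,0,0,0,0,2.5,0],[0,0,0,0,0,2.5,0]]'
python3 -m jog '[[0,0,0,0,0,0,0],[0,0,0,0,0,-1.5,0],[0,0,0,0,0,-2.2,0],[0,0,0,0,0,-2.6,0],[0,0,0,0,0,-2.9,0],[0,0,0,0,0,-3.2,0]]'
```

```text
t: 17.88
tool_pos: [0.5678, 0.0064, 0.0363]
orientation: [-0.1, 0.995, -0.0, -0.001]
wrist_force: [0.3, 0.3, 0.1]
width: 0.0657
t: 18.55
tool_pos: [0.5687, 0.0064, 0.062]
orientation: [-0.1, 0.995, -0.0, -0.0]
wrist_force: [-0.2, -0.1, -0.5]
width: 0.0223
t: 19.05
tool_pos: [0.5688, 0.0064, 0.0305]
orientation: [-0.1, 0.995, 0.0, -0.0]
wrist_force: [-3.6, 0.8, 7.4]
width: 0.0007
```

```bash
python3 -m jog '[[0,0,0,0,0,-0.2,0],[0,0,0,0,0,-0.4,0],[0,0,0,0,0,-0.6,0],[0,0,0,0,0,-0.8,0],[0,0,0,0,0,-1.0,0],[0,0,0,0,0,-1.2,0]]'
python3 -m jog '[[0,0,0,0,0,-0.05,0],[0,0,0,0,0,-0.05,0]]'
python3 -m jog '[[0,0,0,0,0,3,0],[0,0,0,0,0,6,0.8],[0,0,0,0,0,7,0.8],[0,0,0,0,0,7,0.8],[0,0,0,0,0,7,0.8]]'
python3 - <<'E'
from loc import *
g=over('c26',(240,170,360,290),6)
f=get("top"); 
try: print(lid(f,"blue",near=[224,280]))
except Exception as e: print(e)
print(lid(g,"blue",near=[343,272]))
E
```

```text
t: 19.55
tool_pos: [0.5693, 0.0064, 0.0196]
orientation: [-0.1, 0.995, 0.0, 0.0]
wrist_force: [-14.9, 0.1, 56.3]
width: 0.0004
t: 19.72
tool_pos: [0.5693, 0.0064, 0.0199]
orientation: [-0.1, 0.995, 0.0, 0.0]
wrist_force: [-12.0, -0.1, 35.3]
width: 0.0007
t: 20.13
tool_pos: [0.5693, 0.0066, 0.0882]
orientation: [-0.1, 0.995, 0.0, 0.001]
wrist_force: [0.4, 0.1, -0.2]
width: 0.0233
[0.5686 0.0066 0.0874] 101.5 [ 0.5 -0.5 -0.3] 0.0277 20.2
(array([0.43552423, 0.16019901]), (37.18132019042969, 46.390533447265625), 15.487528800964355)
(array([0.43428131, 0.16642633]), (35.65546417236328, 43.86397171020508), 14.409690856933594)
```

View pics/c26.png

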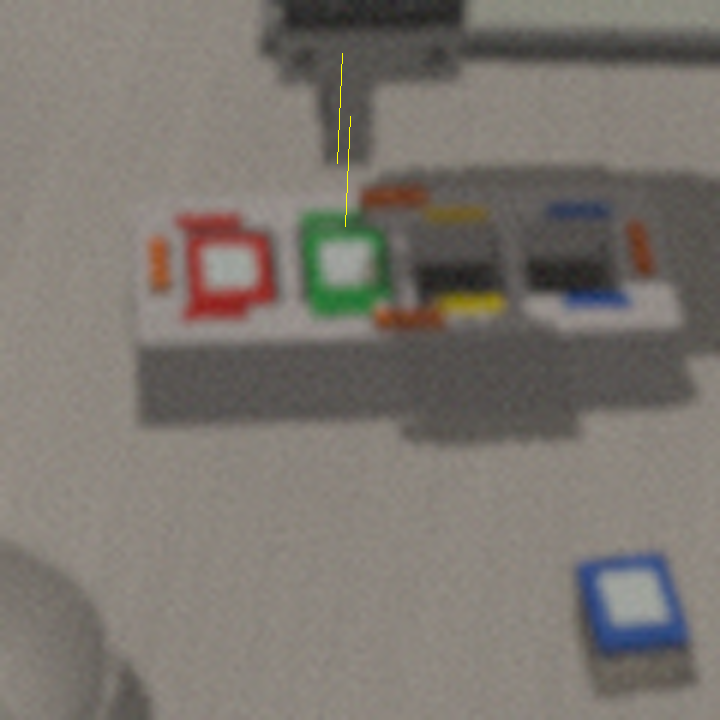

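```bash
python3 -m jog '[[0,0,3.5,-3,3.5,0,0.8],[0,0,3.5,-6,7,0,0.8],[0,0,3.5,-9,10.5,0,0.8],[0,0,3.5,-12,14,0,0.8],[0,0,3.5,-13.1,15.4,-2,0.8],[0,0,3.5,-13.1,15.4,-5,0.8],[0,0,3.5,-13.1,15.4,-5,0.8],[0,0,3.5,-13.1,15.4,-5,0.8]]'
python3 - <<'E'
from loc import *
g=over('c27',(280,190,400,310),6,[(.4355,.1603,.035)])
E
```

```text
t: 20.9
tool_pos: [0.4368, 0.1594, 0.0368]
orientation: [-0.131, 0.991, -0.001, -0.002]
wrist_force: [-0.1, -0.1, 0.4]
width: 0.075
[0.4381 0.1594 0.0379] 104.9 [ 1.1  0.5 -0.1] 0.0752 20.9
```

View pics/c27.png

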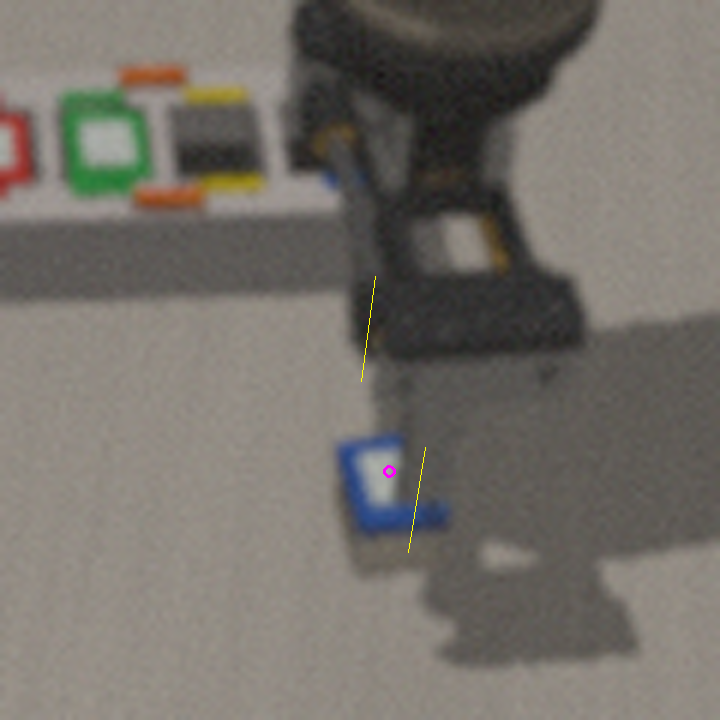

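```bash
python3 -m jog '[[0,0,0,0,0,-2,0.8],[0,0,0,0,0,-3.5,0.8],[0,0,0,0,0,-4.15,0.8],[0,0,0,0,0,-4.15,0.8],[0,0,0,0,0,-4.15,0.8]]' 25
python3 -m jog '[[0,0,0,0,0,0,0.3],[0,0,0,0,0,0,0.3],[0,0,0,0,0,0,0.3],[0,0,0,0,0,0,0.3],[0,0,0,0,0,0,0.3],[0,0,0,0,0,0,0.3]]' 25
python3 -m jog '[[0,0,0,0,0,2,0.3],[0,0,0,0,0,5,0.3],[0,0,0,0,0,8,0.3],[0,0,0,0,0,8,0.3],[0,0,0,0,0,8,0.3]]'
python3 - <<'E'
from loc import *
g=over('c28',(280,150,400,310),5)
E
```

```text
t: 21.37
tool_pos: [0.4387, 0.1599, -0.0028]
orientation: [-0.13, 0.992, -0.0, 0.0]
wrist_force: [0.1, -0.2, 1.1]
width: 0.0749
t: 21.87
tool_pos: [0.4381, 0.1607, -0.0033]
orientation: [-0.131, 0.991, 0.0, 0.0]
wrist_force: [-1.2, 0.8, 5.7]
width: 0.0438
t: 22.28
tool_pos: [0.4389, 0.1611, 0.0778]
orientation: [-0.131, 0.991, 0.001, 0.001]
wrist_force: [0.6, 0.6, -1.0]
width: 0.0437
[0.438  0.1607 0.0766] 105.0 [-0.7 -0.1 -1.6] 0.0441 22.3
```

View pics/c28.png

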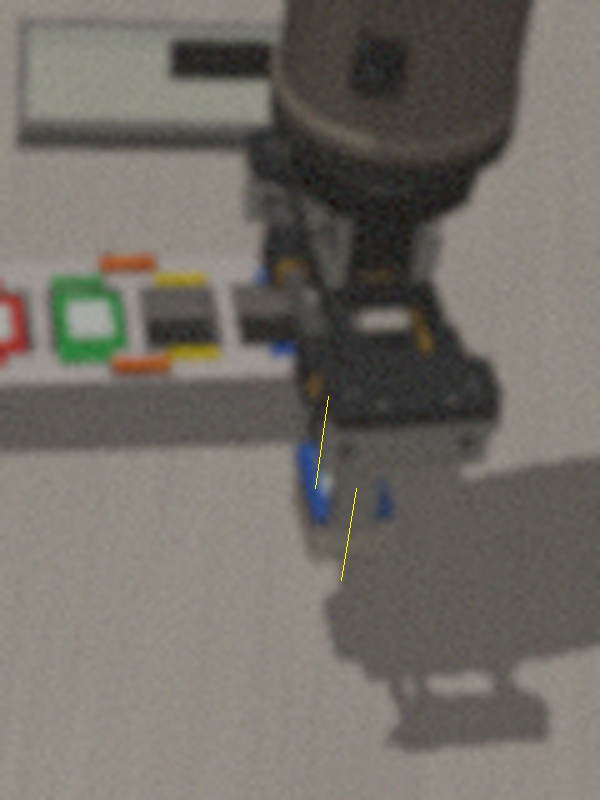

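```bash
python3 -m jog '[[0,0,-3.5,0.9,-4,0,0.3],[0,0,-3.5,1.8,-8,0,0.3],[0,0,-3.5,2.7,-12,0,0.3],[0,0,-3.5,3.68,-16,0,0.3],[0,0,-3.5,3.68,-17.28,0,0.3],[0,0,-3.5,3.68,-17.28,-2,0.3],[0,0,-3.5,3.68,-17.28,-2.3,0.3],[0,0,-3.5,3.68,-17.28,-2.3,0.3]]'
python3 -m jog '[[0,0,0,0,0,0,0.3],[0,0,0,0,0,0,0.3]]'
python3 - <<'E'
from loc import *
g=over('c29',(260,160,380,250),6)
E
```

```text
t: 23.0
tool_pos: [0.4731, -0.0125, 0.0517]
orientation: [-0.1, 0.995, -0.0, -0.002]
wrist_force: [-0.6, 1.2, -0.9]
width: 0.0439
t: 23.17
tool_pos: [0.4748, -0.0117, 0.0536]
orientation: [-0.101, 0.995, -0.0, -0.0]
wrist_force: [-0.4, 0.6, -0.7]
width: 0.044
[ 0.4749 -0.0117  0.0538] 101.6 [ 0.5  0.  -0.9] 0.0437 23.2
```

View pics/c29.png

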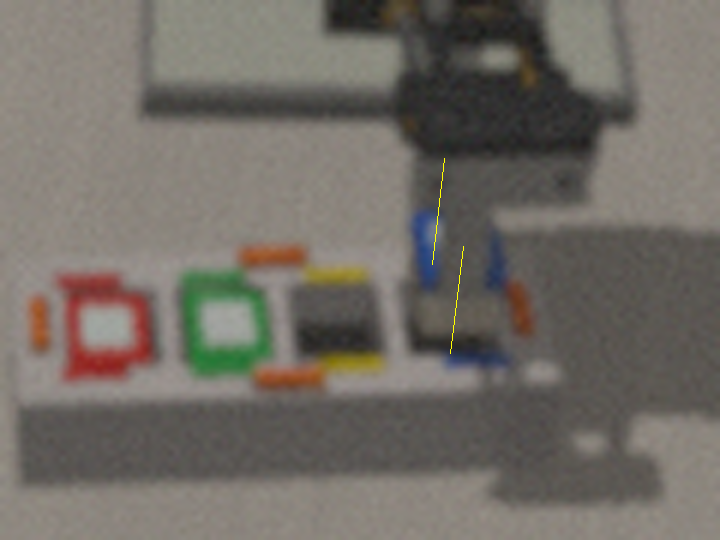

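```bash
python3 -m jog '[[0,0,0,0.15,0,0,0.3],[0,0,0,0.15,0,-0.4,0.3],[0,0,0,0.15,0,-0.7,0.3],[0,0,0,0.15,0,-0.7,0.3]]'
python3 - <<'E'
from loc import *
g=over('c30',(260,160,380,250),6)
E
```

```text
t: 23.55
tool_pos: [0.4759, -0.0122, 0.0459]
orientation: [-0.1, 0.995, -0.0, -0.0]
wrist_force: [-0.5, -0.5, -0.6]
width: 0.0438
[ 0.476  -0.0123  0.0461] 101.5 [-0.3 -0.9 -0.8] 0.0439 23.6
```

View pics/c30.png

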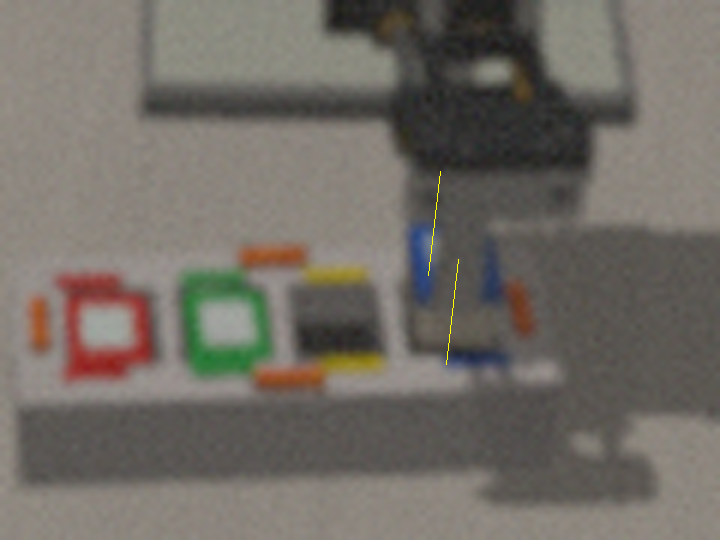

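```bash
python3 -m jog '[[0,0,0,0.06,0,-0.2,0.3],[0,0,0,0.06,0,-0.4,0.3],[0,0,0,0.06,0,-0.6,0.3],[0,0,0,0.06,0,-0.6,0.3]]'
python3 -m jog '[[0,0,0,0,0,-0.3,0.3],[0,0,0,0,0,-0.6,0.3],[0,0,0,0,0,-0.6,0.3]]'
```

```text
t: 23.93
tool_pos: [0.4767, -0.0124, 0.0401]
orientation: [-0.1, 0.995, -0.0, -0.0]
wrist_force: [0.1, 0.8, -0.8]
width: 0.0438
t: 24.18
tool_pos: [0.4765, -0.0123, 0.0339]
orientation: [-0.1, 0.995, -0.0, -0.0]
wrist_force: [0.2, -0.2, -1.1]
width: 0.0438
```

```bash
python3 -m jog '[[0,0,0,0,0,-0.4,0.3],[0,0,0,0,0,-0.8,0.3],[0,0,0,0,0,-0.9,0.3],[0,0,0,0,0,-0.9,0.7],[0,0,0,0,0,-0.9,0.7],[0,0,0,0,0,-0.9,0.7],[0,0,0,0,0,-0.9,0.7],[0,0,0,0,0,0,0.7]]'
python3 -m jog '[[0,0,0,0,0,1.5,0.7],[0,0,0,0,0,2.7,0],[0,0,0,0,0,2.7,0],[0,0,0,0,0,2.7,0],[0,0,0,0,0,2.7,0],[0,0,0,0,0,2.7,0],[0,0,0,0,0,2.7,0],[0,0,0,0,0,2.7,0]]'
python3 - <<'E'
from loc import *
g=over('c31',(260,160,380,250),6)
E
```

```text
t: 24.85
tool_pos: [0.476, -0.0124, 0.0338]
orientation: [-0.1, 0.995, -0.0, -0.001]
wrist_force: [-0.2, 0.3, 0.6]
width: 0.0659
t: 25.52
tool_pos: [0.4766, -0.0124, 0.0611]
orientation: [-0.1, 0.995, -0.0, -0.0]
wrist_force: [-0.3, 0.9, -0.3]
width: 0.0227
[ 0.4766 -0.0124  0.0611] 101.5 [-0.5 -0.6 -0.7] 0.0185 25.6
```

View pics/c31.png

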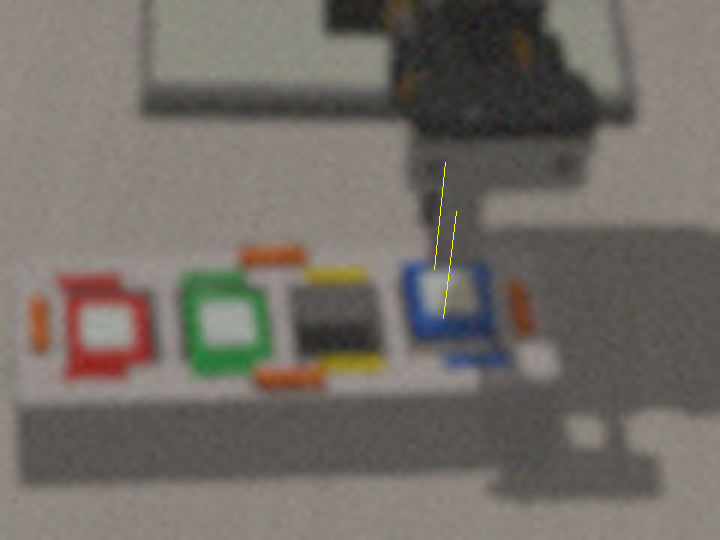

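```bash
python3 -m jog '[[0,0,0,0,0,-1,0],[0,0,0,0,0,-2,0],[0,0,0,0,0,-2.5,0],[0,0,0,0,0,-2.8,0],[0,0,0,0,0,-3.1,0],[0,0,0,0,0,-3.4,0],[0,0,0,0,0,-3.7,0]]'
python3 -m jog '[[0,0,0,0,0,-0.2,0],[0,0,0,0,0,-0.4,0],[0,0,0,0,0,-0.55,0]]'
python3 -m jog '[[0,0,0,0,0,-0.05,0],[0,0,0,0,0,-0.05,0]]'
```

```text
t: 26.15
tool_pos: [0.4764, -0.0124, 0.024]
orientation: [-0.1, 0.995, 0.0, -0.001]
wrist_force: [-2.9, 0.4, 8.6]
width: 0.0005
t: 26.4
tool_pos: [0.4771, -0.0124, 0.0195]
orientation: [-0.1, 0.995, 0.0, -0.0]
wrist_force: [-15.5, -0.1, 63.5]
width: 0.0
t: 26.57
tool_pos: [0.4771, -0.0123, 0.0196]
orientation: [-0.1, 0.995, 0.0, 0.0]
wrist_force: [-13.7, -0.2, 47.5]
width: 0.0004
```

```bash
python3 -m jog '[[0,0,0,0,0,4,0],[0,0,0,0,0,8,0],[0,0,0,0,0,10,0],[0,0,0,0,-4,10,0.4],[0,0,0,0,-8,10,0.4],[0,0,0,0,-12,10,0.4],[0,0,0,0,-12,10,0.4]]'
python3 - <<'E'
from loc import *
f=get("top");crop(f,240,180,340,300,6,"c32")
g=get("side");crop(g,250,100,390,240,5,"c33");print(state()["tool_pos"])
E
```

```text
t: 27.15
tool_pos: [0.4761, -0.1393, 0.1186]
orientation: [-0.097, 0.995, -0.001, 0.0]
wrist_force: [-1.5, -0.8, 0.3]
width: 0.0238
[ 0.47640496 -0.13384855  0.11802378]
```

View pics/c32.png

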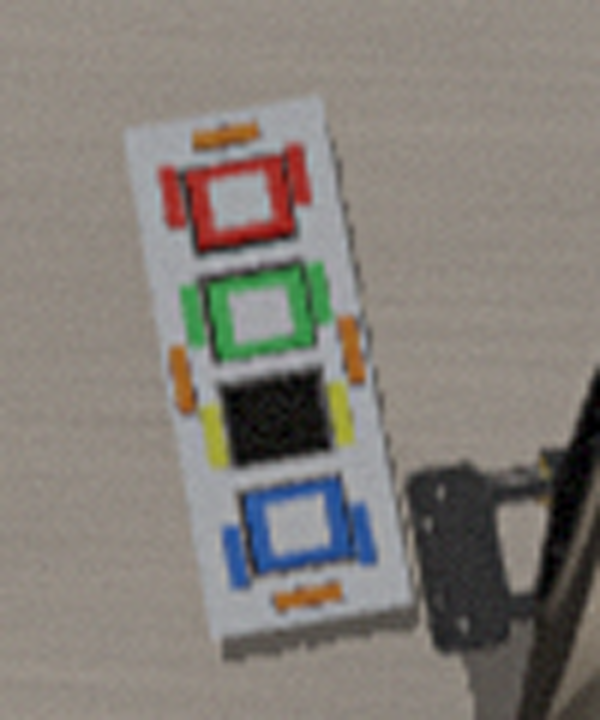

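View pics/c33.png

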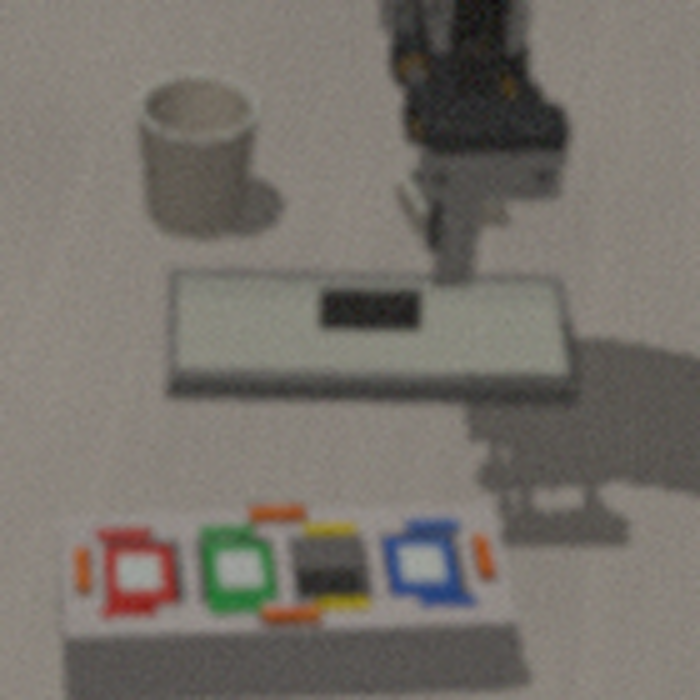

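```bash
python3 -m jog '[[0,0,-4,1.4,-4,0,0.4],[0,0,-4,2.8,-8,0,0.4],[0,0,-4,4.2,-11.7,0,0.4],[0,0,-4,4.2,-11.7,-3,0.4],[0,0,-4,4.2,-11.7,-6,0.4],[0,0,-4,4.2,-11.7,-6,0.4],[0,0,-4,4.2,-11.7,-6,0.4]]'
python3 - <<'E'
from loc import *
g=over('c34',(260,80,380,190),6,[(.517,-.2499,.04)])
E
```

```text
t: 27.83
tool_pos: [0.518, -0.2479, 0.0574]
orientation: [-0.066, 0.998, 0.001, -0.002]
wrist_force: [0.0, -0.2, 0.5]
width: 0.0376
[ 0.519  -0.2484  0.0588] 97.6 [0.8 0.  0.4] 0.0375 27.9
```

View pics/c34.png

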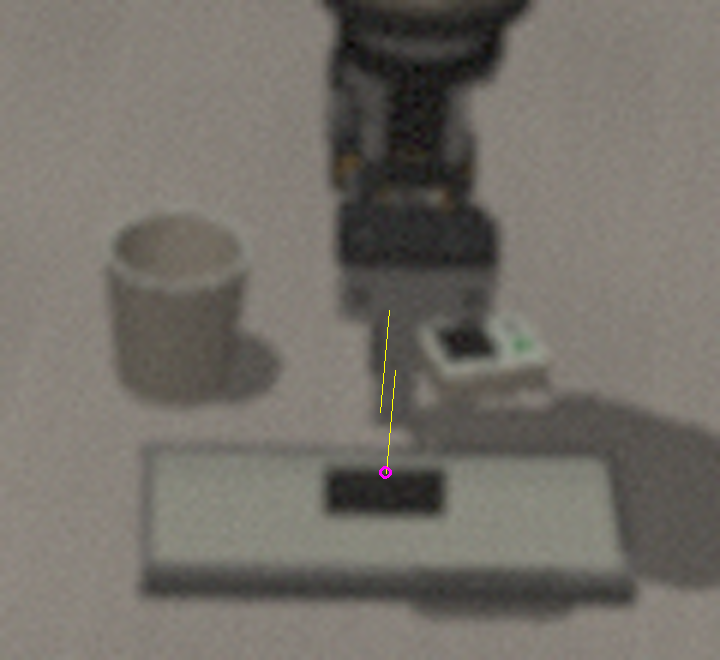

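```bash
python3 -m jog '[[0,0,0,0,0,-2,0.4],[0,0,0,0,0,-4,0.4],[0,0,0,0,0,-5.5,0.4],[0,0,0,0,0,-6.3,0.4],[0,0,0,0,0,-6.3,0.4]]' 45
python3 -m jog '[[0,0,0,0,0,-0.2,0.4],[0,0,0,0,0,-0.2,0.4],[0,0,0,0,0,-0.2,0],[0,0,0,0,0,-0.2,0],[0,0,0,0,0,-0.2,0],[0,0,0,0,0,-0.2,0],[0,0,0,0,0,-0.2,0]]' 45
python3 - <<'E'
from loc import *
g=over('c35',(260,80,380,190),6,[(.517,-.2499,.04)])
E
```

```text
t: 28.3
tool_pos: [0.5191, -0.2486, -0.0044]
orientation: [-0.066, 0.998, 0.0, -0.0]
wrist_force: [-0.6, -0.8, -0.2]
width: 0.038
t: 28.88
tool_pos: [0.5191, -0.2494, -0.0062]
orientation: [-0.066, 0.998, -0.0, 0.0]
wrist_force: [-1.2, 1.3, 6.1]
width: 0.0137
[ 0.5191 -0.2494 -0.0062] 97.5 [-1.1  0.5  7.5] 0.0134 28.9
```

View pics/c35.png

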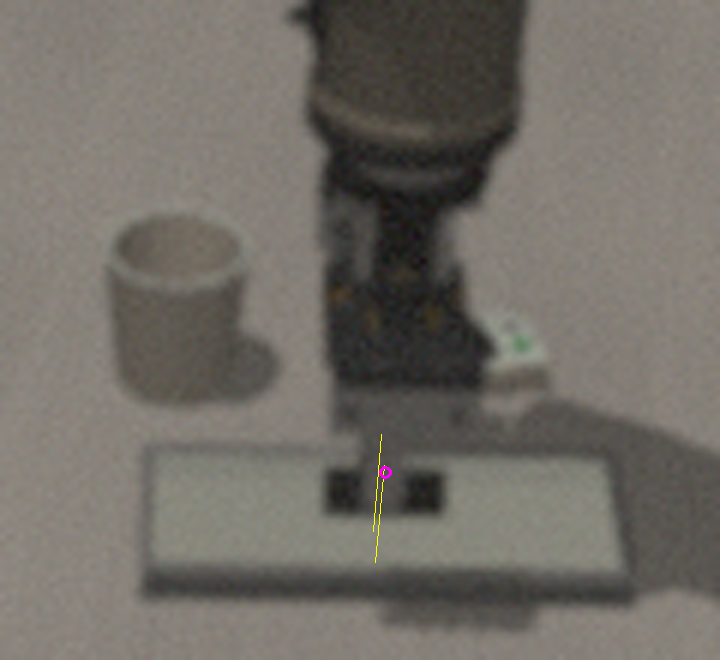

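```bash
python3 -m jog '[[0,0,0,0,0,1,0],[0,0,0,0,0,3,0],[0,0,0,0,0,5,0],[0,0,0,0,0,7,0],[0,0,0,0,0,9,0],[0,0,0,0,0,9,0],[0,0,0,0,0,9,0]]' 45
python3 - <<'E'
from loc import *
g=over('c36',(240,50,400,190),5)
E
```

```text
t: 29.52
tool_pos: [0.5194, -0.2494, 0.0844]
orientation: [-0.066, 0.998, -0.0, 0.001]
wrist_force: [-0.6, -0.4, -2.4]
width: 0.0135
[ 0.5188 -0.2491  0.0834] 97.5 [ 0.6 -0.3 -2.8] 0.0135 29.6
```

View pics/c36.png

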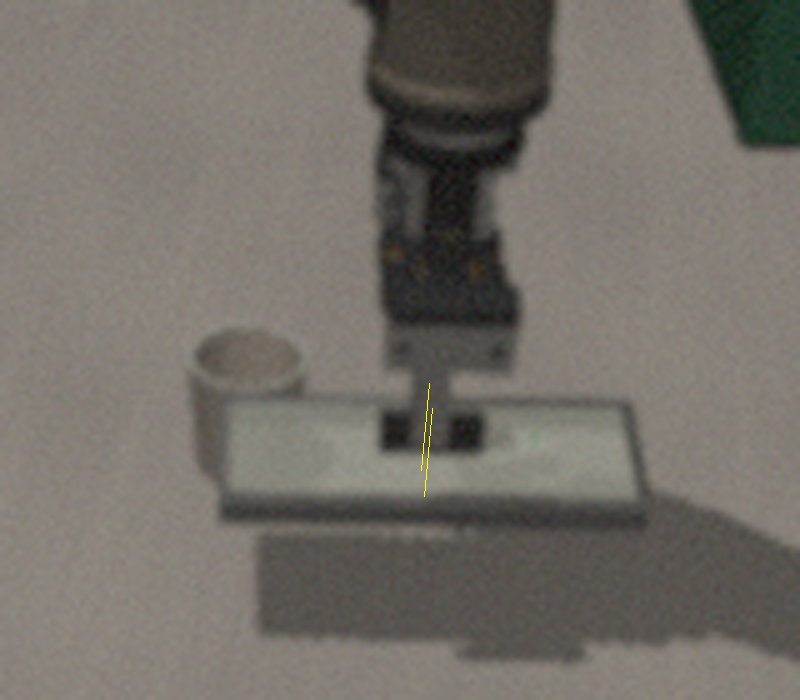

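```bash
python3 -m jog '[[0,0,1,0.5,3,0,0],[0,0,2,0.9,7,0,0],[0,0,3,1.3,11,0,0],[0,0,4,1.7,15,0,0],[0,0,4,2.1,19,0,0],[0,0,4,2.6,22.5,0,0],[0,0,4,2.6,25.1,0,0],[0,0,4,2.6,25.1,0,0]]' 45
python3 -m jog '[[0,0,0,0,0,0,0],[0,0,0,0,0,0,0],[0,0,0,0,0,0,0]]'
python3 - <<'E'
from loc import *
g=over('c37',(230,110,380,250),5)
f=get("top");crop(f,220,170,350,300,5,"c38")
E
```

```text
t: 30.23
tool_pos: [0.5441, 0.0079, 0.082]
orientation: [-0.104, 0.995, 0.001, -0.001]
wrist_force: [0.7, 0.5, -2.6]
width: 0.0135
t: 30.48
tool_pos: [0.5444, 0.0003, 0.083]
orientation: [-0.1, 0.995, -0.0, -0.001]
wrist_force: [-1.3, -1.0, -1.9]
width: 0.0138
[5.445e-01 3.000e-04 8.310e-02] 101.4 [ 0.  -0.6 -1.9] 0.0133 30.5
```

View pics/c37.png

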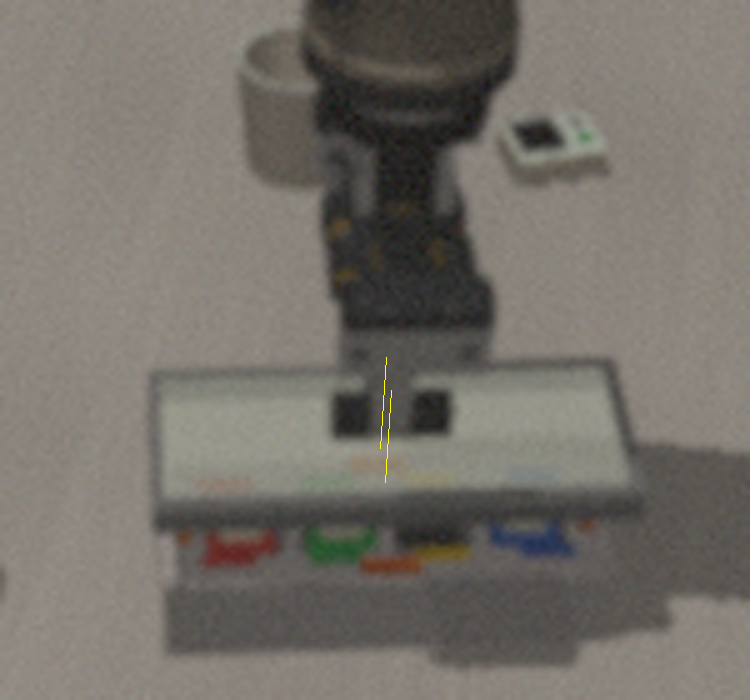

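View pics/c38.png

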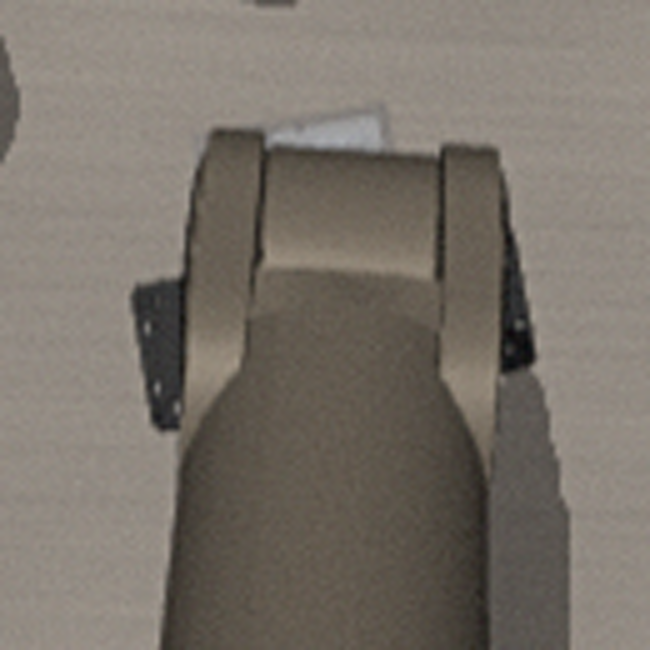

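```bash
python3 -m jog '[[0,0,0,0,0,-1,0],[0,0,0,0,0,-2,0],[0,0,0,0,0,-2.5,0],[0,0,0,0,0,-2.5,0],[0,0,0,0,0,-2.5,0]]'
cat > cov.py <<'E'
from loc import *
import sys
from scipy.spatial.transform import Rotation as Ro
def draw(name,c,yaw,zs):
    g=get("side");x0,y0,k=230,130,5.3
    im=cv2.resize(g["color"][130:245,230:380,::-1],None,fx=k,fy=k,interpolation=cv2.INTER_CUBIC).copy()
    a=np.radians(yaw);R=np.array([[np.cos(a),-np.sin(a)],[np.sin(a),np.cos(a)]])
    def poly(hx,hy,z,col):
        P=np.array([[-hx,-hy],[hx,-hy],[hx,hy],[-hx,hy]])@R.T+c
        u=(w2p(g,np.c_[P,[z]*4])-[x0,y0]+.5)*k
        cv2.polylines(im,[u.astype(int)],True,col,1)
    poly(.114,.045,.05,(0,255,0));poly(.114,.045,0,(0,255,0))
    poly(.120,.051,zs,(255,0,255)); poly(.120,.051,zs+.018,(0,255,255)); poly(.03,.007,zs+.04,(255,255,0))
    cv2.imwrite(f"pics/{name}.png",im)
E
python3 - <<'E'
from cov import *
s=state();print(s["tool_pos"],s["wrist_force"],s["width"])
zs=s["tool_pos"][2]+.0062
draw("c39",np.array([.5418,.0065]),11.5,zs)
E
```

```text
t: 31.0
tool_pos: [0.5444, 0.0014, 0.0578]
orientation: [-0.1, 0.995, -0.0, -0.001]
wrist_force: [0.1, -0.4, -1.7]
width: 0.0137
[0.54442343 0.00141099 0.05782028] [ 0.05986841 -0.4216722  -1.69086814] 0.013677096232616351
```

View pics/c39.png

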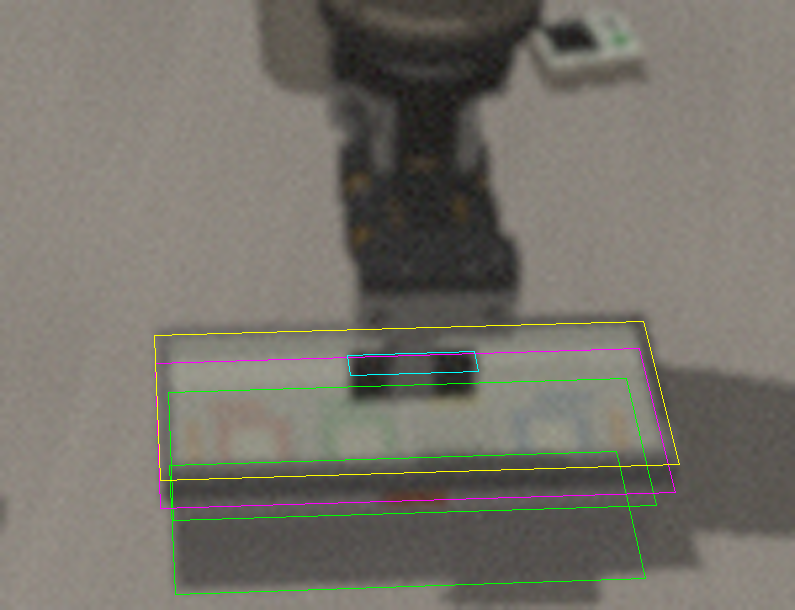

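```bash
python3 -m jog '[[0,0,0,0,0.03,-0.4,0],[0,0,0,0,0.03,-0.8,0],[0,0,0,0,0.03,-1.1,0],[0,0,0,0,0.03,-1.1,0]]'
python3 -m jog '[[0,0,0,0,0,-0.2,0],[0,0,0,0,0,-0.4,0],[0,0,0,0,0,-0.4,0]]'
python3 - <<'E'
from cov import *
s=state();print(s["tool_pos"],s["wrist_force"],s["width"])
zs=s["tool_pos"][2]+.0062
draw("c40",np.array([.5418,.0065]),11.5,zs)
E
```

```text
t: 31.38
tool_pos: [0.5445, 0.002, 0.0468]
orientation: [-0.1, 0.995, -0.0, -0.0]
wrist_force: [0.1, -0.1, -2.0]
width: 0.0138
t: 31.63
tool_pos: [0.5447, 0.002, 0.0431]
orientation: [-0.1, 0.995, -0.0, -0.0]
wrist_force: [-0.2, -0.5, -1.9]
width: 0.0138
[0.54470106 0.00196032 0.04314874] [-0.16734331 -0.48159917 -1.92964389] 0.013763757810030504
```

View pics/c40.png

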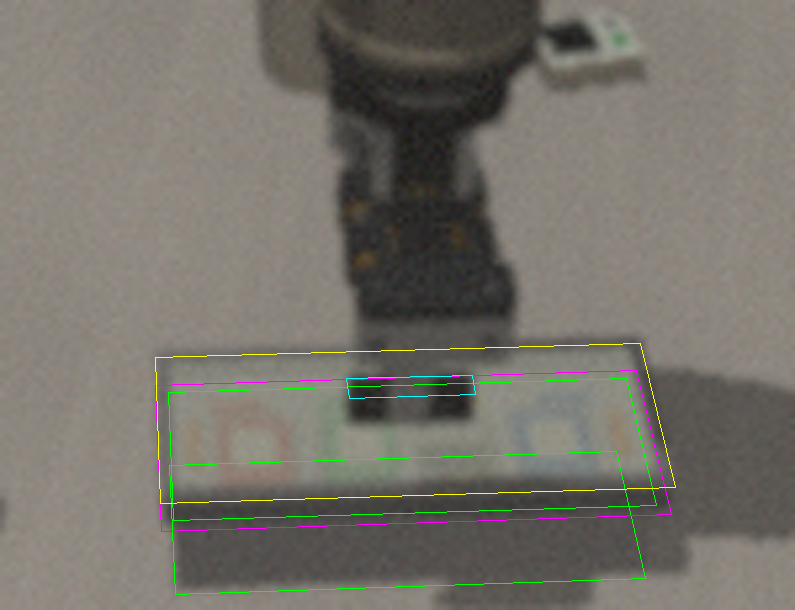

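```bash
python3 -m jog '[[0,0,0,0,0,-0.2,0],[0,0,0,0,0,-0.4,0],[0,0,0,0,0,-0.5,0],[0,0,0,0,0,-0.5,0]]'
python3 -m jog '[[0,0,0,0,0,-0.15,0],[0,0,0,0,0,-0.3,0],[0,0,0,0,0,-0.3,0]]'
```

```text
t: 32.02
tool_pos: [0.5447, 0.0019, 0.0382]
orientation: [-0.1, 0.995, -0.0, -0.0]
wrist_force: [-0.6, 0.2, -2.6]
width: 0.0135
t: 32.27
tool_pos: [0.545, 0.002, 0.0356]
orientation: [-0.1, 0.995, 0.0, 0.0]
wrist_force: [-0.9, 0.3, 0.8]
width: 0.0138
```

```bash
python3 -m jog '[[0,0,0,0,0,-0.1,0],[0,0,0,0,0,-0.2,0],[0,0,0,0,0,-0.2,0]]' 60
python3 -m jog '[[0,0,0,0,0,-0.1,0],[0,0,0,0,0,-0.2,0],[0,0,0,0,0,-0.2,0]]' 60
python3 -m jog '[[0,0,0,0,0,-0.1,0],[0,0,0,0,0,-0.2,0],[0,0,0,0,0,-0.2,0]]' 60
```

```text
t: 32.52
tool_pos: [0.5451, 0.002, 0.0343]
orientation: [-0.1, 0.995, 0.0, 0.0]
wrist_force: [-6.6, 0.4, 18.4]
width: 0.0135
t: 32.77
tool_pos: [0.5451, 0.002, 0.0325]
orientation: [-0.1, 0.995, 0.0, 0.0]
wrist_force: [-7.0, 0.1, 20.6]
width: 0.0134
t: 33.02
tool_pos: [0.5451, 0.002, 0.0305]
orientation: [-0.1, 0.995, 0.0, 0.0]
wrist_force: [-7.4, 0.7, 21.3]
width: 0.0133
```

```bash
python3 -m jog '[[0,0,0,0,0,0,0.4],[0,0,0,0,0,0,0.4],[0,0,0,0,0,0,0.4],[0,0,0,0,0,0,0.4],[0,0,0,0,0,2,0.4],[0,0,0,0,0,4.5,0],[0,0,0,0,0,4.5,0],[0,0,0,0,0,4.5,0]]'
python3 -m jog '[[0,0,0,0,0,0,0],[0,0,0,0,0,0,0],[0,0,0,0,0,0,0]]'
python3 - <<'E'
from cov import *
s=state();print(s["tool_pos"],s["wrist_force"],s["width"])
draw("c41",np.array([.5418,.0065]),11.5,.042)
E
```

```text
t: 33.68
tool_pos: [0.5458, 0.0021, 0.0754]
orientation: [-0.1, 0.995, 0.0, 0.001]
wrist_force: [-1.6, 0.4, 0.3]
width: 0.0213
t: 33.93
tool_pos: [0.5443, 0.0019, 0.0737]
orientation: [-0.1, 0.995, -0.0, -0.001]
wrist_force: [0.7, -0.4, 0.7]
width: 0.0018
[0.54434075 0.00191414 0.07367622] [ 0.70927581 -0.36077858  0.68608998] 0.001826235243844372
```

View pics/c41.png

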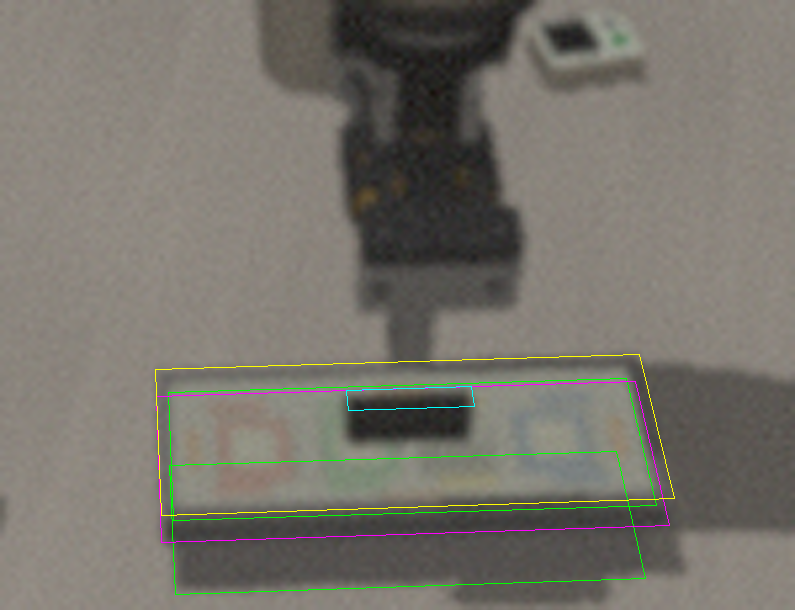

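```bash
python3 -m jog '[[0,0,0,0,0,-1,0],[0,0,0,0,0,-1.6,0],[0,0,0,0,0,-1.8,0],[0,0,0,0,0,-2.0,0],[0,0,0,0,0,-2.2,0]]'
python3 -m jog '[[0,0,0,0,0,-0.1,0],[0,0,0,0,0,-0.2,0],[0,0,0,0,0,-0.2,0]]'
python3 -m jog '[[0,0,0,0,0,-0.1,0],[0,0,0,0,0,-0.2,0],[0,0,0,0,0,-0.2,0]]'
```

```text
t: 34.4
tool_pos: [0.5447, 0.0019, 0.052]
orientation: [-0.1, 0.995, -0.0, -0.0]
wrist_force: [-0.1, 0.5, 0.3]
width: 0.0003
t: 34.65
tool_pos: [0.5449, 0.002, 0.0504]
orientation: [-0.1, 0.995, -0.0, -0.0]
wrist_force: [-0.4, 0.2, 0.2]
width: 0.0006
t: 34.9
tool_pos: [0.5448, 0.002, 0.0484]
orientation: [-0.1, 0.995, -0.0, -0.0]
wrist_force: [-0.2, -0.7, -0.3]
width: 0.0002
```

```bash
python3 -m jog '[[0,0,0,0,0,-0.1,0],[0,0,0,0,0,-0.2,0],[0,0,0,0,0,-0.2,0]]'
python3 -m jog '[[0,0,0,0,0,-0.1,0],[0,0,0,0,0,-0.2,0],[0,0,0,0,0,-0.2,0]]'
```

```text
t: 35.15
tool_pos: [0.545, 0.002, 0.0473]
orientation: [-0.1, 0.995, 0.0, 0.0]
wrist_force: [-6.6, 0.0, 19.3]
width: 0.0005
t: 35.4
tool_pos: [0.5452, 0.0021, 0.0469]
orientation: [-0.1, 0.995, 0.001, 0.0]
wrist_force: [-19.1, 0.5, 53.6]
width: 0.0007
```

```bash
python3 -m jog '[[0,0,0,0,0,3,0],[0,0,0,3.5,0.7,3,0],[0,0,0,7,1.4,3,0],[0,0,0,10,2.05,3,0],[0,0,0,10,2.05,0,0],[0,0,0,10,2.05,-1.2,0],[0,0,0,10,2.05,-1.6,0],[0,0,0,10,2.05,-1.6,0]]'
python3 -m jog '[[0,0,0,0,0,-0.1,0],[0,0,0,0,0,-0.2,0],[0,0,0,0,0,-0.3,0],[0,0,0,0,0,-0.3,0]]'
```

```text
t: 36.07
tool_pos: [0.6434, 0.022, 0.0275]
orientation: [-0.1, 0.995, -0.0, -0.001]
wrist_force: [-0.4, 0.0, 0.2]
width: 0.0005
t: 36.4
tool_pos: [0.6451, 0.0226, 0.0262]
orientation: [-0.1, 0.995, 0.0, 0.0]
wrist_force: [-0.3, 0.5, -0.1]
width: 0.0006
```

```bash
python3 -m jog '[[0,0,0,0,0,-0.1,0],[0,0,0,0,0,-0.2,0],[0,0,0,0,0,-0.2,0]]'
python3 -m jog '[[0,0,0,0,0,-0.05,0],[0,0,0,0,0,-0.05,0]]'
```

```text
t: 36.65
tool_pos: [0.6453, 0.0226, 0.0252]
orientation: [-0.1, 0.995, 0.0, 0.001]
wrist_force: [-7.7, 0.7, 22.5]
width: 0.0
t: 36.82
tool_pos: [0.6453, 0.0226, 0.0251]
orientation: [-0.1, 0.995, 0.0, 0.001]
wrist_force: [-11.8, 0.1, 30.0]
width: 0.0003
```

```bash
python3 -m jog '[[0,0,0,0,0,4,0],[0,0,0,-4,-0.8,4.5,0],[0,0,0,-8,-1.6,4.5,0],[0,0,0,-12,-2.4,4.5,0],[0,0,0,-16,-3.3,4.5,0],[0,0,0,-20,-4.1,4.5,0],[0,0,0,-20,-4.1,2,0],[0,0,0,-20,-4.1,1,0]]'
python3 -m jog '[[0,0,0,0,0,-0.5,0],[0,0,0,0,0,-0.7,0],[0,0,0,0,0,-0.8,0],[0,0,0,0,0,-0.9,0],[0,0,0,0,0,-1,0]]'
```

```text
t: 37.48
tool_pos: [0.4438, -0.0182, 0.0331]
orientation: [-0.1, 0.995, 0.001, 0.001]
wrist_force: [0.2, 0.5, -0.6]
width: 0.0003
t: 37.9
tool_pos: [0.4458, -0.0183, 0.0246]
orientation: [-0.1, 0.995, 0.0, -0.001]
wrist_force: [-29.7, 0.8, 102.5]
width: 0.0006
```

```bash
python3 -m jog '[[0,0,0,0,0,-0.05,0],[0,0,0,0,0,-0.1,0]]'
```

```text
t: 38.07
tool_pos: [0.4458, -0.0183, 0.0245]
orientation: [-0.1, 0.995, 0.001, -0.001]
wrist_force: [-34.8, 0.9, 116.7]
width: 0.0006
```

That push reached 117 N, close to the 120 N limit. I'm backing off now and will press the two long edges more gently.

```bash
python3 -m jog '[[0,0,0,0,0,0.5,0],[0,0,0,0,0,4,0],[0,0,0,3,1,4.5,0],[0,0,0,5,3,4.5,0],[0,0,0,8,5.7,4.5,0],[0,0,0,9.3,5.7,4.5,0],[0,0,0,9.3,5.7,2,0],[0,0,0,9.3,5.7,1.2,0]]'
python3 -m jog '[[0,0,0,0,0,-0.4,0],[0,0,0,0,0,-0.6,0],[0,0,0,0,0,-0.6,0]]'
```

```text
t: 38.73
tool_pos: [0.5384, 0.0389, 0.0317]
orientation: [-0.101, 0.995, -0.001, -0.001]
wrist_force: [-2.0, 0.1, -0.9]
width: 0.0005
t: 38.98
tool_pos: [0.5376, 0.0381, 0.0279]
orientation: [-0.1, 0.995, -0.0, -0.0]
wrist_force: [-0.0, 1.2, 0.8]
width: 0.0003
```

```bash
python3 -m jog '[[0,0,0,0,0,-0.1,0],[0,0,0,0,0,-0.2,0],[0,0,0,0,0,-0.3,0],[0,0,0,0,0,-0.3,0]]'
```

```text
t: 39.32
tool_pos: [0.5381, 0.0385, 0.0254]
orientation: [-0.1, 0.995, 0.0, 0.0]
wrist_force: [0.0, -0.0, 1.9]
width: 0.0004
```

```bash
python3 -m jog '[[0,0,0,0,0,-0.05,0],[0,0,0,0,0,-0.1,0],[0,0,0,0,0,-0.1,0]]'
python3 -m jog '[[0,0,0,0,0,2,0],[0,0,0,0,0,5,0],[0,0,0,0.7,-3.5,5,0],[0,0,0,1.5,-7.4,5,0],[0,0,0,1.5,-7.4,2,0],[0,0,0,1.5,-7.4,0.6,0],[0,0,0,1.5,-7.4,0.4,0],[0,0,0,1.5,-7.4,0.4,0]]'
```

```text
t: 39.57
tool_pos: [0.5382, 0.0385, 0.0252]
orientation: [-0.1, 0.995, 0.0, 0.0]
wrist_force: [-6.4, -0.1, 23.2]
width: 0.0005
t: 40.23
tool_pos: [0.5523, -0.0356, 0.0275]
orientation: [-0.1, 0.995, -0.0, -0.001]
wrist_force: [-0.4, 1.0, 0.8]
width: 0.0006
```

```bash
python3 -m jog '[[0,0,0,0,0,-0.1,0],[0,0,0,0,0,-0.2,0],[0,0,0,0,0,-0.3,0],[0,0,0,0,0,-0.3,0]]'
python3 -m jog '[[0,0,0,0,0,-0.05,0],[0,0,0,0,0,-0.1,0],[0,0,0,0,0,-0.1,0]]'
```

```text
t: 40.57
tool_pos: [0.5532, -0.0352, 0.0254]
orientation: [-0.101, 0.995, 0.0, 0.0]
wrist_force: [-0.2, 0.1, 0.6]
width: 0.0004
t: 40.82
tool_pos: [0.5533, -0.0352, 0.0252]
orientation: [-0.1, 0.995, 0.0, 0.0]
wrist_force: [-7.1, 1.6, 19.9]
width: 0.0002
```

```bash
python3 -m jog '[[0,0,0,0,0,4,0],[0,0,0,0,0,9,0],[0,0,0,0,-4,9,0.7],[0,0,0,0,-8,9,0.7],[0,0,0,0,-8,9,0.7]]'
python3 - <<'E'
from loc import *
f=get("top");g=get("side");print(state()["tool_pos"])
crop(f,400,240,460,300,10,"c42");crop(f,90,220,160,290,10,"c43");crop(g,320,120,360,150,12,"c44")
draw=None
im=f["color"].astype(int)[240:300,400:460]
hsv=cv2.cvtColor(f["color"],cv2.COLOR_RGB2HSV)[240:300,400:460]
m=np.uint8((hsv[:,:,2]>150)&(hsv[:,:,1]<45))
n,l,s,c=cv2.connectedComponentsWithStats(m);print(s[1:],c[1:])
i=1+np.argmax(s[1:,4]);ys,xs=np.nonzero(l==i)
P=np.vstack([np.c_[xs+a+400,ys+b+240] for a in(-.5,.5) for b in(-.5,.5)])
print(cv2.minAreaRect((p2w(f,P,.022)[:,:2]*1000).astype(np.float32)))
E
```

```text
t: 41.23
tool_pos: [0.5529, -0.1229, 0.1159]
orientation: [-0.097, 0.995, -0.001, 0.002]
wrist_force: [-2.0, -0.4, -0.5]
width: 0.0169
[ 0.55275935 -0.11719416  0.11446625]
[[ 26   0   1   1   1]
 [ 30   1   1   1   1]
 [ 32   1   2   1   2]
 [ 37   0   1   1   1]
 [  4   5   2   1   2]
 [  7   5   1   1   1]
 [ 12   5   1   1   1]
 [ 15   5   1   2   2]
 [ 21   4   2   3   3]
 [ 31   4   1   1   1]
 [ 36   4   2   3   4]
 [ 42   4   1   1   1]
 [ 47   5   1   1   1]
 [ 18   6   1   1   1]
 [ 24   6   2   1   2]
 [ 28   6   3   1   3]
 [ 34   6   1   1   1]
 [ 42   7   1   1   1]
 [  0  10   1   1   1]
 [  6  10   1   1   1]
 [  9  11   1   1   1]
 [ 21  11   1   1   1]
 [ 29  10   1   1   1]
 [ 44  10   1   1   1]
 [ 30  15   1   1   1]
 [ 28  16   1   1   1]
 [ 40  16   1   1   1]
 [ 31  19   1   1   1]
 [ 21  18  23  25 131]
 [ 19  21   1   1   1]
 [ 26  21   1   1   1]
 [ 29  20   1   1   1]
 [  4  29   1   1   1]
 [  0  32   1   1   1]
 [  5  32   1   1   1]
 [ 21  32   1   1   1]
 [  3  34   1   1   1]
 [  1  36   1   1   1]
 [  0  38   2   1   2]
 [  3  38   2   3   3]
 [ 17  
[... 579 characters left out ...]

 [ 9.         11.        ]
 [21.         11.        ]
 [29.         10.        ]
 [44.         10.        ]
 [30.         15.        ]
 [28.         16.        ]
 [40.         16.        ]
 [31.         19.        ]
 [33.11450382 32.61832061]
 [19.         21.        ]
 [26.         21.        ]
 [29.         20.        ]
 [ 4.         29.        ]
 [ 0.         32.        ]
 [ 5.         32.        ]
 [21.         32.        ]
 [ 3.         34.        ]
 [ 1.         36.        ]
 [ 0.5        38.        ]
 [ 3.33333333 39.        ]
 [17.         38.        ]
 [ 1.         40.        ]]
((476.96905517578125, -399.52069091796875), (58.95636749267578, 47.475379943847656), 21.912981033325195)
```

View pics/c42.png

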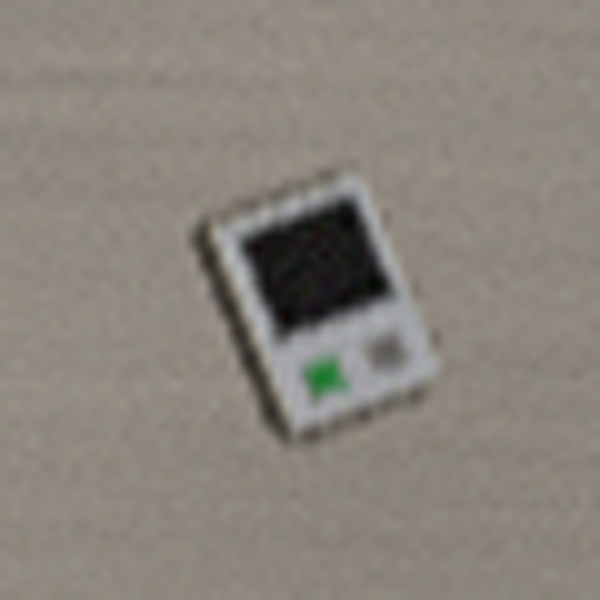

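View pics/c43.png

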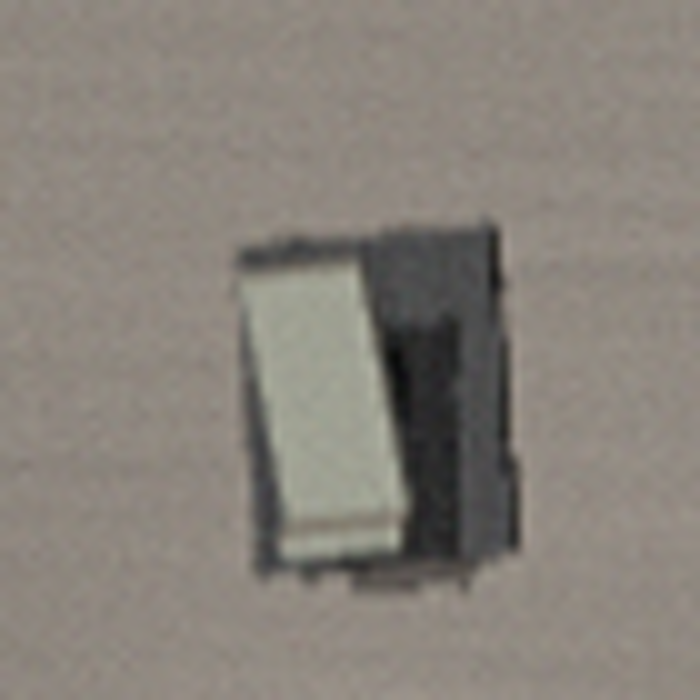

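```bash
cat > deck.py <<'E'
from loc import *
from scipy.spatial.transform import Rotation as Ro
def T(c,yaw):
    return Ro.from_euler("ZY",[yaw,-np.radians(25)]).as_matrix(), np.array([c[0],c[1],.053])
L=np.array([[.035,.016,0],[.035,-.016,0],[-.035,.016,0],[-.035,-.016,0]])
def world(c,yaw,P=L):
    R,t=T(c,yaw);return P@R.T+t
E
python3 - <<'E'
from deck import *
f=get("top");g=get("side")
U=np.array([[241,278],[358,263],[282,518],[405,508]])/10+[90,220]-.5
r=least_squares(lambda p:(w2p(f,world(p[:2],p[2]))-U).ravel(),[.48,.425,.15]);print(r.x,np.degrees(r.x[2]),r.fun.round(2))
V=np.array([[228,237],[232,110],[488,298],[490,165]])/8+[270,340]-.5
# side pic c6: hi-near(+y), hi-far(-y), lo-near, lo-far
r2=least_squares(lambda p:(w2p(g,world(p[:2],p[2]))-V).ravel(),[.48,.425,.15]);print(r2.x,np.degrees(r2.x[2]),r2.fun.round(2))
for n,x,o,k in(("c45",g,(270,340,360,410),8),("c46",f,(90,220,160,290),10)):
    x0,y0,x1,y1=o
    im=cv2.resize(x["color"][y0:y1,x0:x1,::-1],None,fx=k,fy=k,interpolation=cv2.INTER_CUBIC).copy()
    P=np.array([[.035,.016,0],[.035,-.016,0],[-.035,-.016,0],[-.035,.016,0]])
    for Q in (P,P[2:]+[0,0,.01]):
        u=(w2p(x,world(r.x[:2],r.x[2],Q))-[x0,y0]+.5)*k; cv2.polylines(im,[u.astype(int)],True,(255,0,255),1)
    cv2.imwrite(f"pics/{n}.png",im)
E
```

```text
[0.48375089 0.42805174 0.11101885] 6.360911344800387 [-0.33 -0.26  0.22  0.2   0.18  0.04 -0.06  0.02]
[0.48152503 0.42842923 0.15175124] 8.694705688040234 [ 0.69 -0.71 -0.4  -0.03  0.64 -0.37 -0.97  1.19]
```

View pics/c45.png

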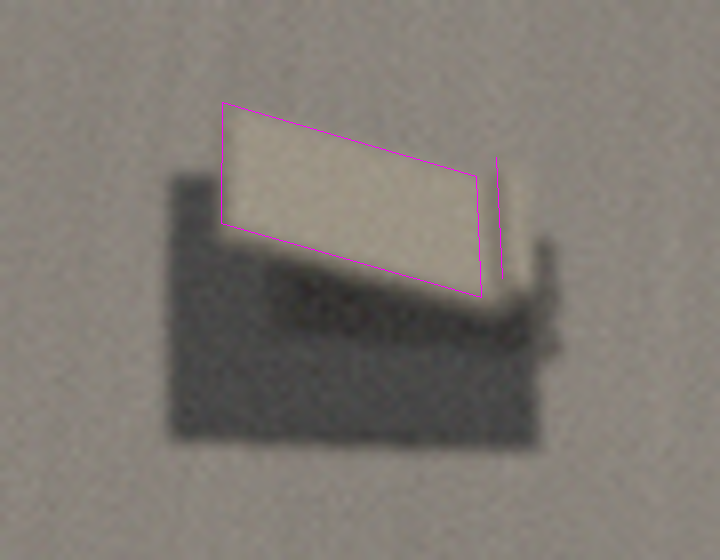

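View pics/c46.png

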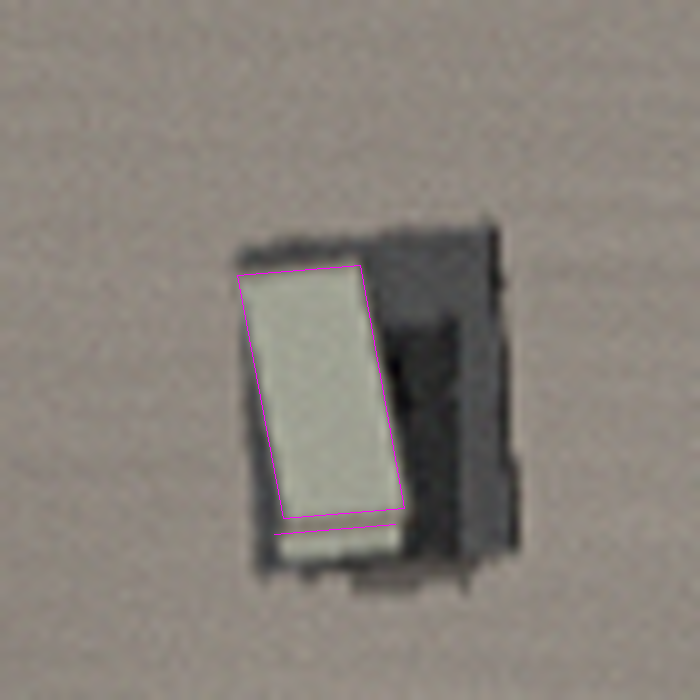

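```bash
python3 -m jog '[[0,0,5,-1,-4,0,0.8],[0,0,10.8,-2,-8,0,0.8],[0,0,10.8,-3.1,-12,0,0.8],[0,0,10.8,-4.2,-16,0,0.8],[0,0,10.8,-5.2,-20,0,0.8],[0,0,10.8,-6.3,-24,0,0.8],[0,0,10.8,-7.45,-28.4,-2,0.8],[0,0,10.8,-7.45,-28.4,-5,0.8]]'
python3 -m jog '[[0,0,0,0,0,-1,0.8],[0,0,0,0,0,-2.5,0.8],[0,0,0,0,0,-2.5,0.8],[0,0,0,0,0,-2.5,0.8]]'
python3 - <<'E'
from loc import *
g=over('c47',(290,70,400,180),6,[(.4765,-.3995,.022)])
f=get("top");crop(f,400,240,460,300,10,"c48")
E
```

```text
t: 42.1
tool_pos: [0.4793, -0.4049, 0.0669]
orientation: [-0.192, 0.981, -0.003, 0.002]
wrist_force: [0.9, -1.3, -0.3]
width: 0.0752
t: 42.43
tool_pos: [0.4789, -0.3979, 0.0387]
orientation: [-0.194, 0.981, 0.001, -0.0]
wrist_force: [0.1, -0.6, 0.3]
width: 0.0749
[ 0.4794 -0.3983  0.0395] 112.4 [0.5 0.1 0.7] 0.0757 42.5
```

View pics/c47.png

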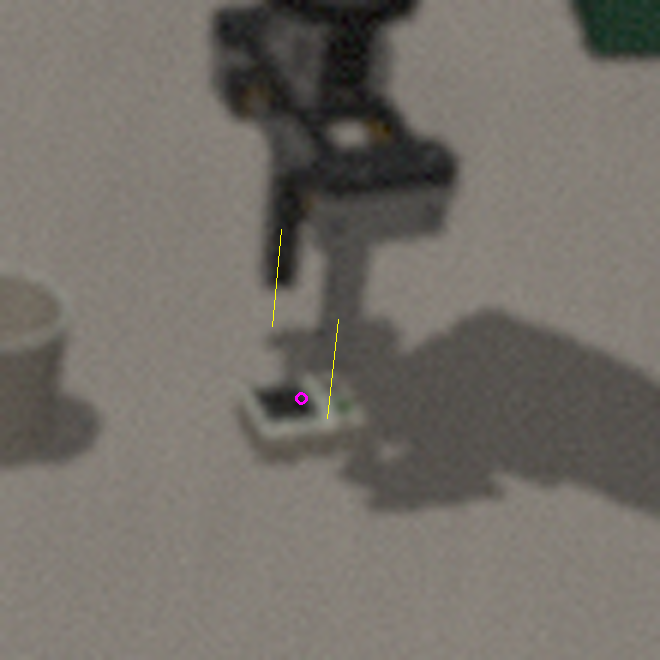

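```bash
python3 -m jog '[[0,0,0,0,0,-2,0.8],[0,0,0,0,0,-4,0.8],[0,0,0,0,0,-5.5,0.8],[0,0,0,0,0,-6.1,0.8],[0,0,0,0,0,-6.1,0.8]]' 25
python3 -m jog '[[0,0,0,0,0,0,0.3],[0,0,0,0,0,0,0.3],[0,0,0,0,0,0,0.3],[0,0,0,0,0,0,0.3],[0,0,0,0,0,0,0.3],[0,0,0,0,0,0,0.3]]' 25
python3 - <<'E'
from loc import *
g=over('c49',(290,70,400,180),6,[(.4765,-.3995,.022)])
E
```

```text
t: 42.95
tool_pos: [0.4785, -0.3988, -0.0223]
orientation: [-0.194, 0.981, 0.0, -0.0]
wrist_force: [-0.6, 0.6, 0.1]
width: 0.0756
t: 43.45
tool_pos: [0.4786, -0.3996, -0.0214]
orientation: [-0.194, 0.981, -0.0, 0.0]
wrist_force: [-0.5, 1.8, 6.7]
width: 0.0459
[ 0.4786 -0.3996 -0.0214] 112.3 [-1.2  2.3  7.3] 0.0457 43.5
```

View pics/c49.png

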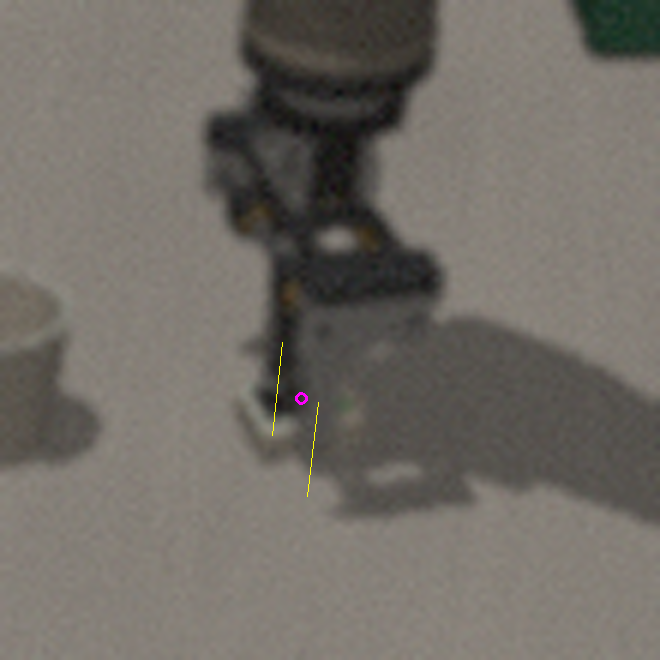

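```bash
python3 -m jog '[[0,0,0,0,0,2,0.3],[0,0,0,0,0,5,0.3],[0,0,0,0,0,8,0.3],[0,0,0,0,0,11,0.3],[0,0,0,0,0,14,0.3],[0,0,0,0,0,14,0.3]]' 35
python3 -m jog '[[0,0,-5,0.1,4,0,0.3],[0,0,-10,0.1,8,0,0.3],[0,0,-15.3,0.2,12,0,0.3],[0,0,-15.3,0.2,16,0,0.3],[0,0,-15.3,0.2,20,0,0.3],[0,0,-15.3,0.3,24,0,0.3],[0,0,-15.3,0.3,28,0,0.3],[0,0,-15.3,0.3,32,0,0.3]]' 35
```

```text
t: 44.0
tool_pos: [0.4806, -0.4015, 0.1239]
orientation: [-0.193, 0.981, -0.003, 0.003]
wrist_force: [0.4, -1.4, -1.0]
width: 0.0453
t: 44.67
tool_pos: [0.4809, -0.0777, 0.1179]
orientation: [-0.061, 0.998, -0.0, 0.0]
wrist_force: [2.6, 0.3, -0.9]
width: 0.0454
```

```bash
python3 -m jog '[[0,0,0,0,4,0,0.3],[0,0,0,0,8,0,0.3],[0,0,0,0,12,0,0.3],[0,0,0,0,16,0,0.3],[0,0,0,0,20,0,0.3],[0,0,0,0,24,0,0.3],[0,0,0,0,28,0,0.3],[0,0,0,0,32,0,0.3]]' 35
python3 -m jog '[[0,0,0,0.2,4,0,0.3],[0,0,0,0.2,8,0,0.3],[0,0,0,0.2,12,0,0.3],[0,0,0,0.2,16,0,0.3],[0,0,0,0.2,18.76,0,0.3],[0,0,0,0.2,18.76,0,0.3],[0,0,0,0.2,18.76,0,0.3]]' 35
python3 - <<'E'
from loc import *
g=over('c50',(240,260,370,410),5)
E
```

```text
t: 45.33
tool_pos: [0.4809, 0.2424, 0.1179]
orientation: [-0.061, 0.998, 0.0, 0.0]
wrist_force: [0.1, -0.8, -0.8]
width: 0.0461
t: 45.92
tool_pos: [0.4824, 0.4295, 0.117]
orientation: [-0.062, 0.998, -0.0, -0.001]
wrist_force: [0.9, -0.3, -0.7]
width: 0.0455
[0.4831 0.4278 0.1172] 97.0 [-0.2 -0.5 -0.9] 0.0456 46.0
```

View pics/c50.png

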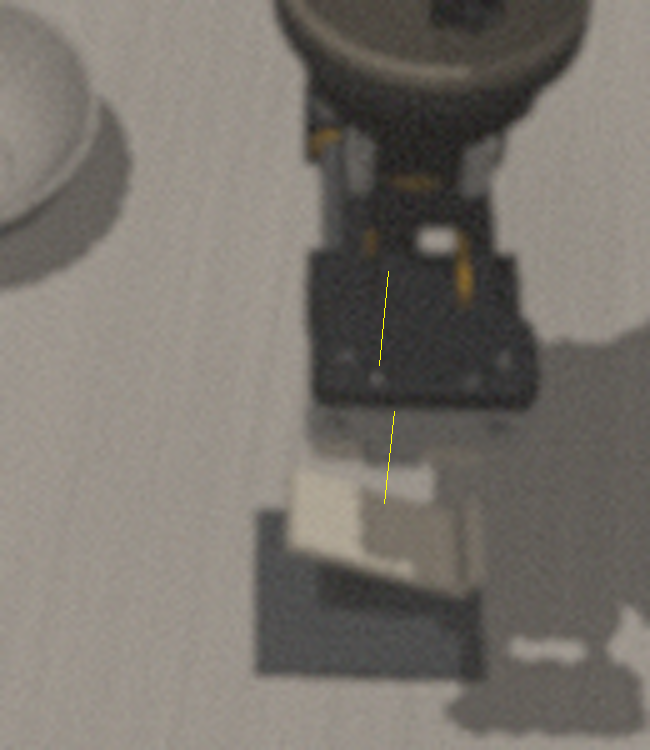

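```bash
python3 -m jog '[[0.75,-6.2,0,0,0,0,0.3],[1.5,-12.4,0,0,0,0,0.3],[2.3,-18.6,0,0,0,0,0.3],[3.05,-24.8,0,0,0,0,0.3],[3.05,-24.8,0,0,0,0,0.3],[3.05,-24.8,0,0,0,0,0.3]]' 35
cat > lg.py <<'E'
from deck import *
def draw(name,C=(.4845,.428),yaw=7,mode="tool"):
    g=get("side"); s=state();R=Ro.from_quat(s["orientation"]).as_matrix();p=s["tool_pos"]
    x0,y0,x1,y1,k=240,270,370,410,5.5
    im=cv2.resize(g["color"][y0:y1,x0:x1,::-1],None,fx=k,fy=k,interpolation=cv2.INTER_CUBIC).copy()
    def pl(P,col):
        u=(w2p(g,P)-[x0,y0]+.5)*k; cv2.polylines(im,[u.astype(int)],False,col,1)
    for m,col in(("tool",(0,255,255)),("world",(255,255,0))):
        t=p-R[:,2]*.0285 if m=="tool" else p+[0,0,.0285]
        for sg in(-1,1):
            q=t+R[:,1]*(s["width"]/2+.0125)*sg; 
            pl(np.array([q+R[:,0]*.008,q-R[:,0]*.008]),col);pl(np.array([q,q-R[:,2]*.05]),col)
    D,t=T(C,np.radians(yaw))
    for m in("tool","world"):
        tip=p-R[:,2]*.0285 if m=="tool" else p+[0,0,.0285]
        print(m,"tip in deck frame (mm)",((tip-t)@D*1000).round(1))
    print("tool z in deck",(R[:,2]@D).round(3),"y",(R[:,1]@D).round(3),s["tool_pos"].round(4),s["wrist_force"].round(1),s["width"])
    cv2.imwrite(f"pics/{name}.png",im)
E
python3 -c "
from lg import *
draw('c51')"
```

```text
t: 46.47
tool_pos: [0.4816, 0.4269, 0.1175]
orientation: [-0.061, 0.974, 0.013, 0.216]
wrist_force: [-1.0, 0.0, -1.3]
width: 0.0459
tool tip in deck frame (mm) [25.8 -0.6 88.2]
world tip in deck frame (mm) [37.8 -0.6 85.5]
tool z in deck [-0.001 -0.    -1.   ] y [-0.001  1.    -0.   ] [0.4827 0.4271 0.118 ] [ 1.6  0.2 -0.9] 0.045740663027803156
```

View pics/c51.png

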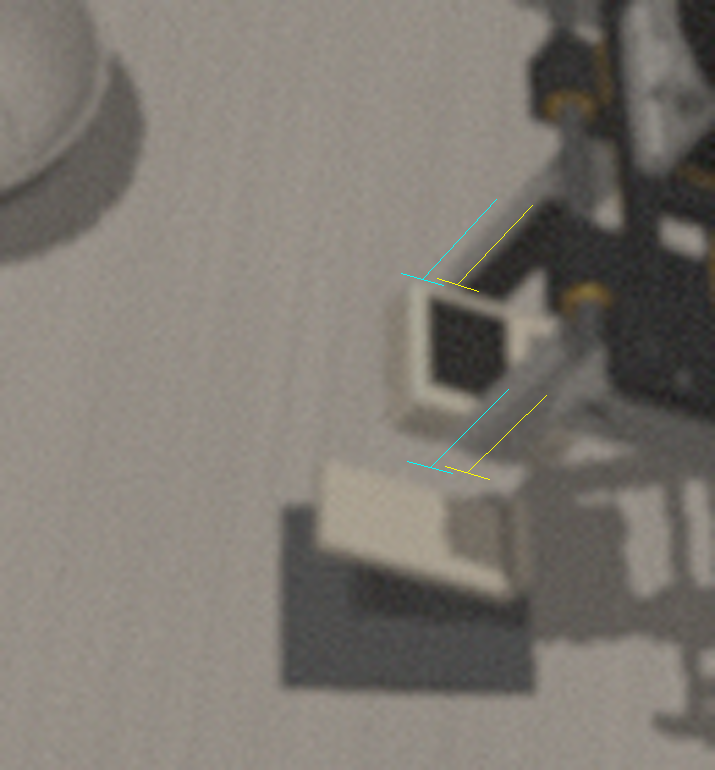

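```bash
python3 -m jog '[[0,0,0,0,0,-2,0.3],[0,0,0,0,0,-4,0.3],[0,0,0,0,0,-5.5,0.3],[0,0,0,0,0,-6.4,0.3],[0,0,0,0,0,-6.4,0.3],[0,0,0,0,0,-6.4,0.3]]' 35
python3 -c "
from lg import *
draw('c52')"
```

```text
t: 47.02
tool_pos: [0.4843, 0.4274, 0.0541]
orientation: [-0.059, 0.975, 0.013, 0.216]
wrist_force: [0.1, -0.9, -1.1]
width: 0.0458
tool tip in deck frame (mm) [ 0.6 -0.1 30.1]
world tip in deck frame (mm) [12.6 -0.1 27.5]
tool z in deck [ 0. -0. -1.] y [ 0.001  1.    -0.   ] [0.4843 0.4279 0.0547] [ 0.8  0.  -0.8] 0.04581441958243652
```

View pics/c52.png

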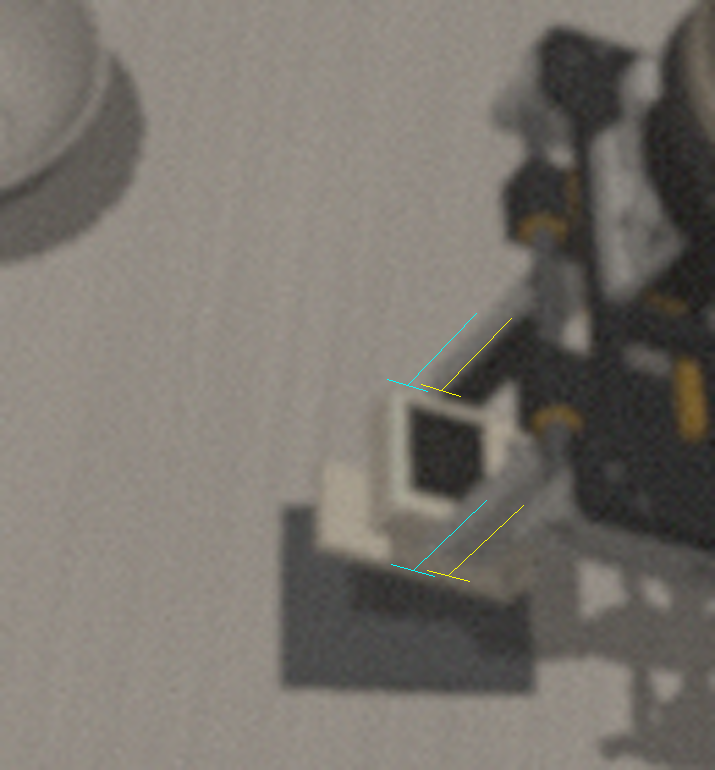

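```bash
python3 -m jog '[[0,0,0,0.3,0,-0.7,0.3],[0,0,0,0.6,0.1,-1.4,0.3],[0,0,0,0.6,0.1,-1.4,0.3],[0,0,0,0.6,0.1,-1.4,0.3]]' 35
python3 -c "
from lg import *
draw('c53')"
```

```text
t: 47.4
tool_pos: [0.4895, 0.4289, 0.0396]
orientation: [-0.06, 0.975, 0.013, 0.216]
wrist_force: [0.3, 0.2, -1.3]
width: 0.0459
tool tip in deck frame (mm) [-1.   0.4 14.5]
world tip in deck frame (mm) [11.   0.4 11.8]
tool z in deck [-0. -0. -1.] y [-0.  1. -0.] [0.4894 0.429  0.0398] [ 0.5  0.1 -2.2] 0.045710908123282136
```

View pics/c53.png

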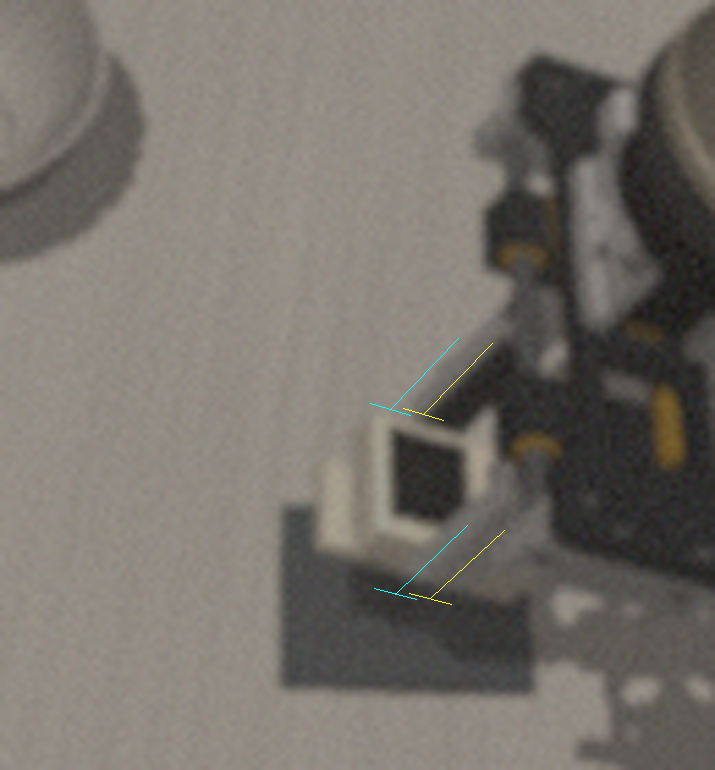

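```bash
python3 -m jog '[[0,0,0,0.54,0.07,0.25,0.3],[0,0,0,0.54,0.07,0.25,0.3],[0,0,0,0.71,0.09,-0.1,0.3],[0,0,0,0.71,0.09,-0.1,0.3]]' 35
python3 -c "
from lg import *
draw('c54')"
```

```text
t: 47.78
tool_pos: [0.4967, 0.4298, 0.0387]
orientation: [-0.06, 0.975, 0.013, 0.216]
wrist_force: [-0.5, 0.3, -1.3]
width: 0.0455
tool tip in deck frame (mm) [ 5.   0.3 10.4]
world tip in deck frame (mm) [17.   0.3  7.7]
tool z in deck [-0. -0. -1.] y [-0.  1. -0.] [0.4965 0.4297 0.0387] [ 0.3  0.1 -1. ] 0.045251963402522584
```

View pics/c54.png

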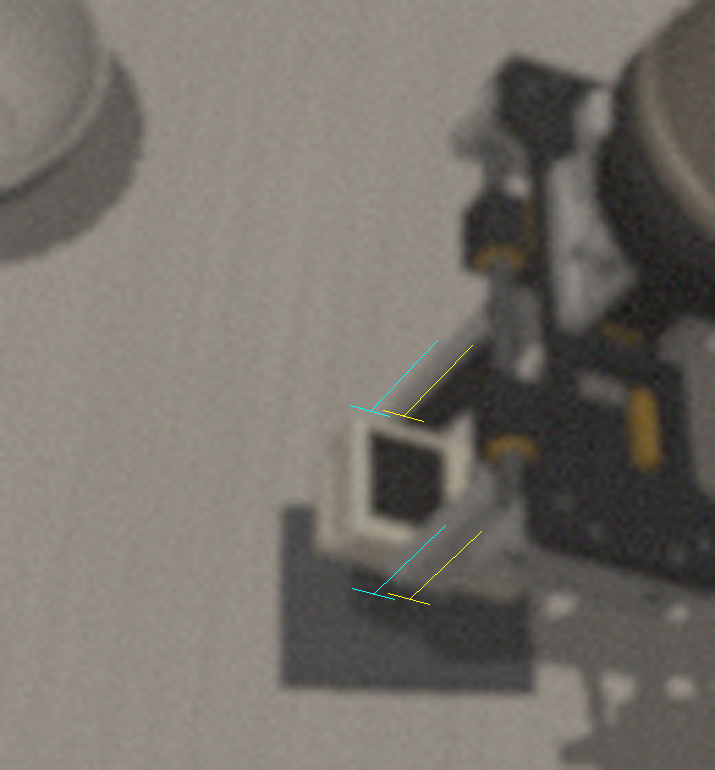

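```bash
python3 -m jog '[[0,0,0,0.04,0,-0.1,0.3],[0,0,0,0.08,0,-0.2,0.3],[0,0,0,0.08,0,-0.2,0.3]]' 35
python3 -m jog '[[0,0,0,0.04,0,-0.1,0.3],[0,0,0,0.04,0,-0.1,0.3]]' 35
```

```text
t: 48.08
tool_pos: [0.4972, 0.43, 0.0368]
orientation: [-0.06, 0.975, 0.013, 0.216]
wrist_force: [-1.3, 0.8, -1.1]
width: 0.0457
t: 48.25
tool_pos: [0.4973, 0.43, 0.0367]
orientation: [-0.06, 0.974, 0.013, 0.216]
wrist_force: [-12.6, -6.4, 19.5]
width: 0.0453
```

```bash
python3 -m jog '[[0,0,0,-0.02,0,0.05,0.3],[0,0,0,-0.02,0,0.05,0.55],[0,0,0,-0.02,0,0.05,0.65],[0,0,0,-0.02,0,0.05,0.65],[0,0,0,-0.02,0,0.05,0.65],[0,0,0,-0.02,0,0.05,0.65]]'
python3 -c "
from lg import *
draw('c55')"
```

```text
t: 48.75
tool_pos: [0.4975, 0.4299, 0.0364]
orientation: [-0.06, 0.974, 0.013, 0.216]
wrist_force: [-0.1, -0.2, -0.1]
width: 0.061
tool tip in deck frame (mm) [4.9 0.3 7.9]
world tip in deck frame (mm) [17.   0.3  5.2]
tool z in deck [-0. -0. -1.] y [-0.  1. -0.] [0.4975 0.4299 0.0364] [-0.2 -0.2  0.3] 0.06136613114364938
```

View pics/c55.png

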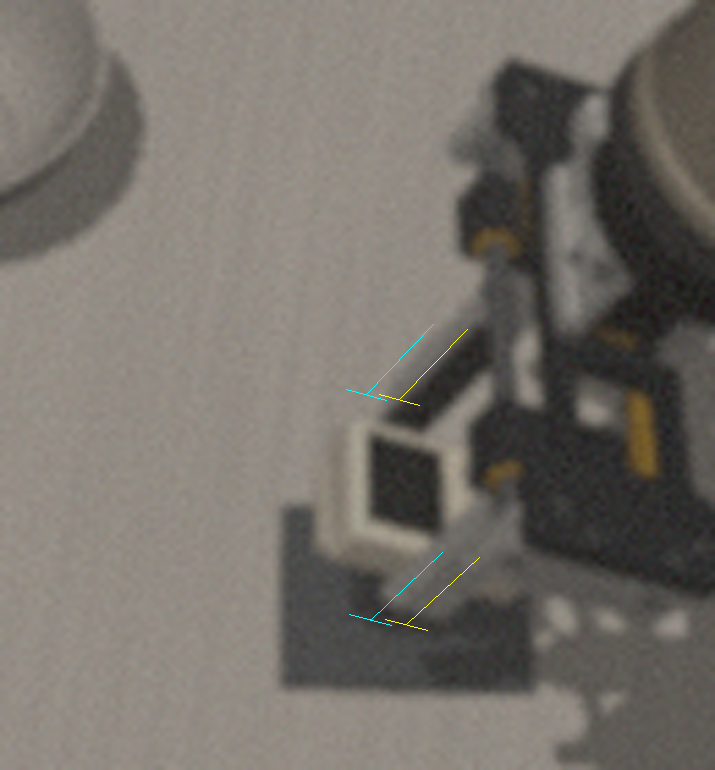

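```bash
python3 -m jog '[[0,0,0,-0.8,-0.1,1.7,0.65],[0,0,0,-1.7,-0.2,3.6,0.65],[0,0,0,-2.5,-0.3,5.4,0.65],[0,0,0,-3.4,-0.4,7.3,0.65],[0,0,0,-3.4,-0.4,11,0.65],[0,0,0,-3.4,-0.4,15,0.65]]'
python3 -m jog '[[0,0,0,-2,-4,0,0.65],[0,0,0,-4,-8,0,0.65],[0,0,0,-4,-12,0,0.65],[0,0,0,-4,-16,0,0.65],[0,0,0,-4,-20,0,0.65],[0,0,0,-4,-20,0,0.65]]'
python3 - <<'E'
from deck import *
f=get("top","t9");g=get("side","s9");print(state()["tool_pos"],state()["t"])
crop(f,90,220,160,290,10,"c56");crop(g,260,320,370,410,7,"c57");crop(g,230,110,390,250,5,"c58")
E
```

```text
t: 49.3
tool_pos: [0.4622, 0.4251, 0.1865]
orientation: [-0.061, 0.975, 0.012, 0.215]
wrist_force: [0.6, 0.7, 0.5]
width: 0.0612
t: 49.8
tool_pos: [0.4227, 0.2189, 0.1857]
orientation: [-0.057, 0.975, 0.012, 0.215]
wrist_force: [1.0, 0.1, -0.6]
width: 0.0614
[0.42361389 0.22480496 0.18695426] 49.9
```

View pics/c56.png

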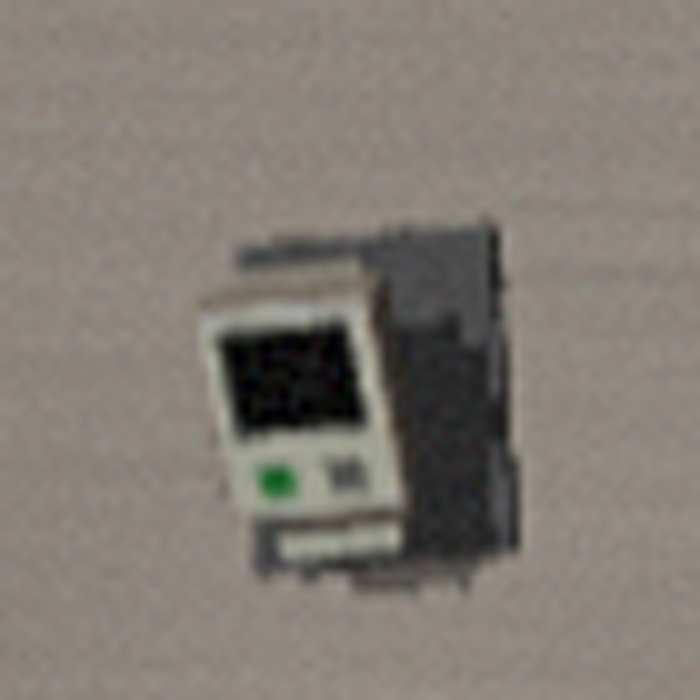

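View pics/c57.png

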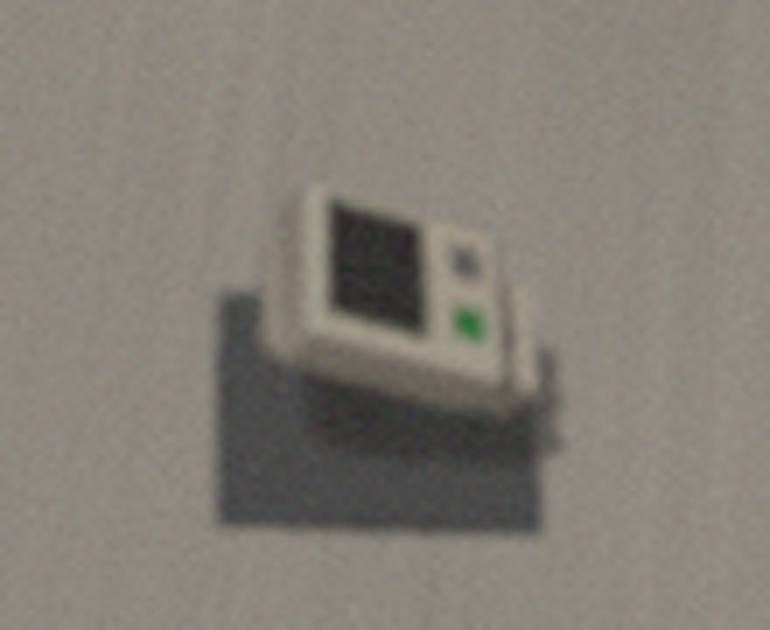

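View pics/c58.png

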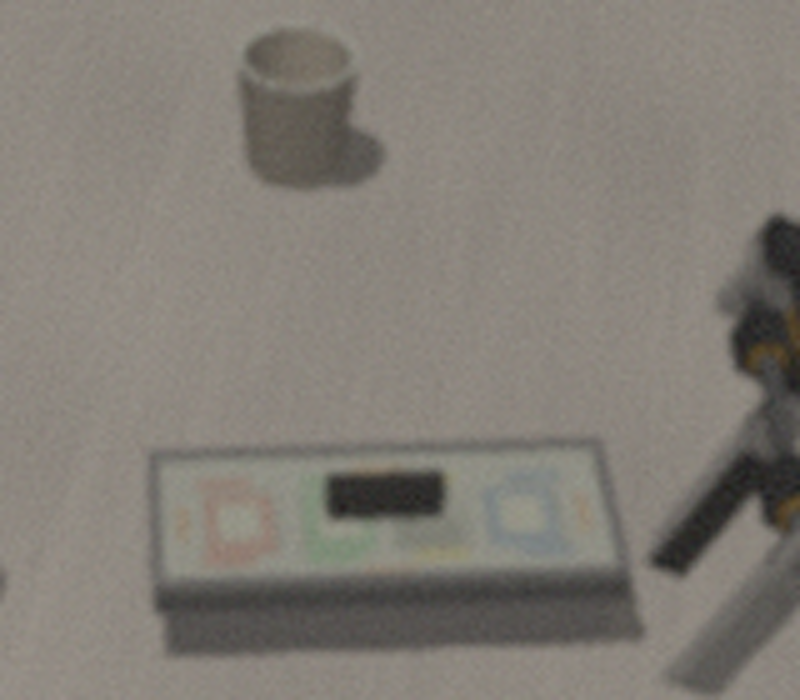

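```bash
python3 - <<'E'
from deck import *
f=get("top");g=get("side")
U=np.array([[205,310],[360,293],[405,513],[245,523]])/10+[90,220]-.5
V=np.array([[302,342],[325,187],[500,235],[505,385]])/7+[260,320]-.5  # hi-near,hi-far,lo-far,lo-near
C=(.4835,.428)
def lw(x,y,z,a):
    P=np.array([[.03,.023,0],[.03,-.023,0],[-.03,-.023,0],[-.03,.023,0]])
    return np.c_[P[:,:2]@np.array([[np.cos(a),np.sin(a)],[-np.sin(a),np.cos(a)]])+[x,y],[z]*4]
for yaw in(6.4,8):
  for n,x,W in(("top",f,U),("side",g,V)):
    r=least_squares(lambda p:(w2p(x,world(C,np.radians(yaw),lw(p[0],p[1],.022,p[2])))-W).ravel(),[0,0,0])
    print(n,yaw,(r.x[:2]*1000).round(1),"mm",r.x[2].round(3),"rad",r.fun.round(1))
# cover: handle centre top vs snapped
h=f["color"][180:310,230:340].max(2)<45
n,l,s,c=cv2.connectedComponentsWithStats(np.uint8(h));i=1+np.argmax(s[1:,4]);print("handle px",s[i],c[i]+[230,180],p2w(f,c[i]+[230,180],.076))
crop(f,225,175,345,305,6,"c59")
E
```

```text
top 6.4 [ 4.9 -1.5] mm 0.011 rad [-1.2  0.3  1.2  0.3  0.8 -0.6 -0.8  0.1]
side 6.4 [2.7 3.4] mm 0.005 rad [ 1.3 -0.8 -2.2 -0.7  0.2  0.5  0.7  1. ]
top 8 [ 4.8 -1.4] mm -0.016 rad [-1.2  0.3  1.2  0.2  0.8 -0.6 -0.9  0.1]
side 8 [2.8 3.6] mm -0.022 rad [ 1.3 -0.9 -2.3 -0.6  0.2  0.6  0.8  0.9]
handle px [53 49  6 22 52] [285.30769231 240.86538462] [[ 0.54107112 -0.00121606  0.076     ]]
```

View pics/c59.png

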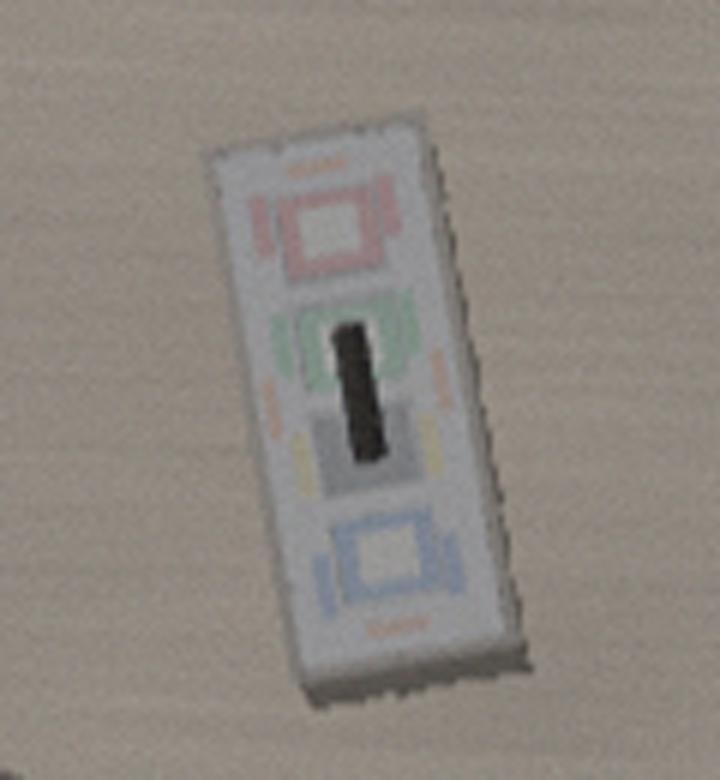

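```bash
python3 -c "
from workcell import *
s=state();print(s['t'],s['wrist_force'],s['qvel'].round(3))
print(hand_in())"
```

```text
50.0 [ 0.22275789 -0.30136493 -0.2165168 ] [-0.009  0.02  -0.006 -0.008 -0.    -0.001  0.   ]
the job is handed in; nothing more can be done
None
```

I finished the packing and handed it in at 50 s, but no verdict was reported. The red, green and blue tubs are in their pockets (there was no yellow tub). The cover is snapped down and the logger is on its cradle.

**Tubs:** each one was pressed until the push met solid resistance. The top picture taken before covering shows all three flush.

**Cover:** it met solid resistance at flush height when pressed at the handle and over all four clips. The last top picture shows it square on the block, with the handle within about 4 mm of the block's centre.

**Logger:** it lies screen up and lengthwise, about 3–5 mm up-slope of centre. The two cameras put it 1.5 mm to one side and 3.5 mm to the other, both well inside 12 mm.

**Others:** I never worked near the bowl, beaker or jar. I did not measure their final positions.

**What disagreed or went wrong:**
- **Fingertip position:** the real fingertips sat about 28.5 mm short of the reported tool point. Touching a lid and the side pictures both showed this, so I allowed for it throughout.
- **Cameras:** the two cameras differed by about 5–6 mm in y, and the arm was offset about 2 mm in x. I corrected the fits by eye.
- **Strips:** the coloured strips are spaced wider than the pockets, so I used the clips to locate the block.
- **Force:** one press over the near clip reached 117 N, just under the 120 N limit. I backed off and pressed the last two edges more gently.

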